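Mark a batch of arm links on a hand-lever press

TASK

Swing the lamp back out of the way behind the press, then mark the aluminium links that are there one at a time, the longest first and the shortest last: slide each one lengthwise under the ram, right up against the work stop, pull the lever down to its stop, hold it there a moment and let it come back up, and put the link flat in the grey tray. When all are in the tray, swing the lamp back over the middle of the press bed, and do not shift the other things on the bench.

Things in the scene. Friction and masses are not known exactly. Their poses are not given: they have to be found in the camera images.
- press: hand-lever marking press, fixed: grey base, white column. Origin on the table right under the front face of its work stop, on the bed's centreline; x points into the press away from the robot, y left. In this frame, mm: base plate x -200..160, y -170..100, 20 high; white head x -45..20, y -50..50, z 125..200, overhanging the end of the bed; column behind it, z up to 200
- stop_foot (a point): foot of the work stop, where a loaded link's far end touches: press x 0, y 0, z 40 (mm). Stop block 70 wide, top at z 70. In front of it two guide rails, x -80..0, top at z 50, leave a channel 46 wide (y -23..23)
- ram_foot (a point): on the centreline under the ram (press x -22, z 105 mm, fixed). The steel ram, 30 x 34, hangs from the head: underside at z 105 with the lever up, z 62 with the lever at its stop; a link's top on the bed is at z 60, so links are slid in lengthwise from the front, under the ram
- bed_mid (a point): middle of the free bed, on its top (press x -100, y 0, z 40 mm); the lamp at 0 is centred above it. Steel bed x -190..0, y -50..50
- lever (a joint): press lever, rad: 0 up at rest, 1.13 down at its stop; grows as the handle is pulled down towards the robot. Axis along press y through x 0, z 165 mm, on the press's left side; arm 160 mm, at rest 75 degrees above level leaning to -x, at the stop 10 degrees above level. About 11 N at the handle takes it to the stop; springs back when let go
- lever_grip (a point): middle of the lever's handle: black round bar 22 mm thick, 80 mm long along press y (from y 97 to 177, this point at y 142), 160 mm from the lever's axis; at rest at press x -41, z 320, at the stop x -158, z 193 mm
- lamp (a joint): swing arm of the lamp, rad; vertical axis at press x -60, y -140 mm (steel post 22 mm thick, 240 high). 0 = lamp over the middle of the bed; grows clockwise seen from above, passing above the press head to the back right; limits -0.2 and 1.9; light friction, stays where left. Clear of the bed from 1.2 on
- lamp_knob (a point): upright black knob on top of the white lamp head, 24 mm thick, top at z 316 mm, lamp arm and head below z 256; this point on its axis at z 292, 146 mm from the post's axis; also the lamp's centre in plan. Lamp head 90 mm across, underside at z 215
- link_long: the longest link: a solid plain aluminium bar 190 x 36 x 20 mm (x, y, z), about 260 g, with a dark bore near each end, both ends alike; origin at the centre of its underside, x along its length. Lies flat on the table right of the press at the start, roughly along y; may be absent
- link_long_mid (a point): centre of the longest link (10 mm above its underside)
- link_mid: the middle-length link: a solid plain aluminium bar 160 x 36 x 20 mm (x, y, z), about 220 g, with a dark bore near each end, both ends alike; origin at the centre of its underside, x along its length. Lies flat on the table right of the press at the start, roughly along y; may be absent
- link_mid_mid (a point): centre of the middle-length link (10 mm above its underside)
- link_short: the shortest link: a solid plain aluminium bar 130 x 36 x 20 mm (x, y, z), about 180 g, with a dark bore near each end, both ends alike; origin at the centre of its underside, x along its length. Lies flat on the table right of the press at the start, roughly along y; may be absent
- link_short_mid (a point): centre of the shortest link (10 mm above its underside)
- tray: shallow grey open tray left of the press, fixed, 250 x 240 mm (x, y), walls 25 high and 5 thick, floor 5 thick (floor top 5 mm above its origin); origin at the centre of its underside. Three links lie side by side in it along its y with 65 mm from one to the next
- can: bystander: closed steel can, 54 mm across, 130 high, upright
- wheel: bystander: orange wheel lying flat, 90 mm across, 30 high
- screwdriver: bystander: screwdriver with green handle lying between robot and press
- wrench: bystander: steel wrench lying beyond the tray
- motor: bystander: small steel motor, 70 mm long, 50 across, lying beyond the tray
- gearbox: bystander: blue gearbox block 90 x 70 x 60 mm, left of the tray
- cup: bystander: grey cup 70 mm across, 80 high, far right
Mind the look-alikes: they are no part of the job. Leave any orange look-alike of the link_mid alone.

How it is judged (in metres and radians):
On the way, in this order (a step that is already met when the one before it is completed fails the run):
1. the lamp is swung clear of the bed (1.2 rad or more) (value of joint lamp above 1.2 rad), for 0.2 s.
2. the longest link lies in the press against the work stop (within 10 mm, between the rails) while the lever is at its stop (handle within about 12 mm of its lowest height) (x of link_long_mid in the frame of press between -0.105 and -0.09 m and y of link_long_mid in the frame of press between -0.01 and 0.01 m and z of link_long_mid in the frame of press between 0.045 and 0.055 m and angle between the x axis of link_long and the x axis of press, either way round below 0.12 rad and z of lever_grip in the frame of link_long between -0.145 and 0.165 m), for 0.2 s.
3. the middle-length link lies in the press against the work stop (within 10 mm, between the rails) while the lever is at its stop (handle within about 12 mm of its lowest height) (x of link_mid_mid in the frame of press between -0.09 and -0.075 m and y of link_mid_mid in the frame of press between -0.01 and 0.01 m and z of link_mid_mid in the frame of press between 0.045 and 0.055 m and angle between the x axis of link_mid and the x axis of press, either way round below 0.12 rad and z of lever_grip in the frame of link_mid between -0.145 and 0.165 m), for 0.2 s.
4. the shortest link lies in the press against the work stop (within 10 mm, between the rails) while the lever is at its stop (handle within about 12 mm of its lowest height) (x of link_short_mid in the frame of press between -0.075 and -0.06 m and y of link_short_mid in the frame of press between -0.01 and 0.01 m and z of link_short_mid in the frame of press between 0.045 and 0.055 m and angle between the x axis of link_short and the x axis of press, either way round below 0.12 rad and z of lever_grip in the frame of link_short between -0.145 and 0.165 m), for 0.2 s.
At the end, for the whole second after the job is handed in: Every link that was there lies flat on the floor of the tray, at rest; the lever is fully up (under 0.06 rad); the lamp's centre is within 50 mm in plan of the middle of the bed (x of link_long_mid in the frame of tray between -0.12 and 0.12 m and y of link_long_mid in the frame of tray between -0.115 and 0.115 m and z of each of link_long_mid, link_mid_mid, link_short_mid in the frame of tray below 0.02 m and linear speed of each of link_long, link_mid, link_short below 0.02 m/s and x of link_mid_mid in the frame of tray between -0.12 and 0.12 m and y of link_mid_mid in the frame of tray between -0.115 and 0.115 m and x of link_short_mid in the frame of tray between -0.12 and 0.12 m and y of link_short_mid in the frame of tray between -0.115 and 0.115 m and value of joint lever below 0.06 rad and horizontal distance between lamp_knob and bed_mid below 0.05 m); the robot touches nothing.
It fails at once if one of the other things on the bench (can, wheel, screwdriver, wrench, motor, gearbox, cup) is shifted more than 60 mm (distance of any of can, wheel, screwdriver, wrench, motor, gearbox, cup from where it was at the start of the episode above 0.06 m).
Of link_long, link_mid, link_short only 2 to 3 are there at a start; the rules pass over those that are not, and their reading is None.
At some moment in a run one of link_long, link_mid, link_short may be knocked a few centimetres aside while the robot is not near it.
Once in a run the grip may slacken for a moment while it holds something.
It also fails if it takes over 210 s, if anything falls off the work surface, if the arm or the gripper's body presses on something with over 40 N, if the wrist force passes 120 N, or if a joint passes its speed limit or range.

ROBOT

A 6-joint arm with a two-finger parallel gripper is mounted at the origin on the work surface. World frame = base frame: x ahead of the robot, y to its left, z up, the work surface at z = 0. Lengths are in mm, angles in rad, forces in N, time in s.
With the tool pointing down it reaches from about 425 to 1125 mm from the base axis. Payload 14.9 kg.
Tool frame: the origin (TCP) lies on the centre line of the jaws, within the pads' length; the fingertips stand 11 mm ahead of it and the grasp point (between the pads) lies 8 mm behind it (bot.tip_reach is the distance from the TCP to the fingertips, in mm); z points along the fingers, x is the direction in which the jaws open and shut, and the axes are right-handed (so a half turn about z gives the same grasp; the last joint's range is limited). The gripper opens to 91 mm and grips with 3 to 60 N. Pads are 32 mm wide; open, the fingers measure 118 mm over their backs; the gripper's body (76 mm by 178 mm) begins 60 mm behind the grasp point.
Start: joints at [-0.033, 0.379, 1.734, -0, 1.028, -0.033], TCP at [700.013, -0.006, 224.932] pointing down, gripper open.
Joint ranges: [-2.77, 2.77], [-0.74, 2.19], [0, 2.66], [-1.06, 4.2], [0.31, 2.87], [-3.08, 3.08]. Speed limits (rad/s): [1.89, 1.89, 2.39, 3.14, 3.14, 3.14].

INTERFACE

Orientations are given as a rotation vector (axis times angle).
In Python, from plant import bot, cams gives the robot as it stands.
- The arm moves only by the tool servo_tool, never from a script. Its argument "targets" is a list of rows, each a list of 4 numbers: the shift along the tool's x, y, z in m, then the turn about the tool's z in rad. In form: [[x, y, z, twist], ...]. A call has exactly 8 rows; each row shifts and turns the commanded pose from where the row before left it, along the tool's axes as they then stand; what a row does not reach is not made up. A row lasts 1/8 s, in which the tool goes at most 62.5 mm and 10.7 degrees, less where a joint would pass 70% of its speed; a pose out of reach is approached as far as the arm can. A call is refused whole if a number of a shift passes 0.0625 or a number of a turn 0.188, either way. A call with a gripper value outside its range is refused whole. "jaw" is the opening, from 0 (shut) to 1 (fully open), set as the call begins (left out, the last holds). The fingers move at their own pace and stop on an object; the grip force is fixed at half the most. Time passes only in rows, so rows that do not move let the fingers close, or fill a call up. It gives the time, the measured TCP pose, the force and the opening at its end, in the units of the state.
- bot.observe(): the state, without advancing time (a new reading comes with each control period).
- cams.read_camera(name): name is "scene" or "side" or "wrist"; returns a dict with "frame" (420x560x3 uint8, red, green, blue), "intrinsics" (3x3 intrinsics, pixels), "R" (3x3) and "t" (3): a world point X has camera coordinates R X + t; the wrist camera has in their place "T_tool_cam" (4x4, takes a point from camera to tool coordinates, whose origin is the TCP and whose axes are the tool frame's). Camera axes: x right, y down, z forward; pixel columns grow to the right and rows downward; lengths in mm; the calibration is good to about 2 mm. A picture is of the moment at which its call begins: read the wrist's pose just before it. There is no depth.
- bot.job_done(): hands the job in, once; it reports no verdict.
The state is a dict: "time": time; "q": joint angles; "joint_vel": joint speeds; "tau": joint torques, N m; "position": TCP position; "tcp_rot": TCP orientation; "force": force on the tool from outside, world axes, zero at the start; "wrist_torque": the same for the moment, N m; "gripper_width": opening from 0.0 (shut) to 1.0 (fully open).
Only numpy, scipy, OpenCV 4.12 (cv2) and the standard library are available. Lean on these libraries where they do the work, as an engineer would, in place of code of your own. Each camera call takes 0.05 s, during which the arm holds its last target. There are 200 camera calls.

## Working session

There is one attempt and no reset: what is moved stays moved. The work goes in short steps, Python scripts to look and compute and a tool call to move; the robot and the scene stay as the last step left them, time stands still between calls to the robot, and variables do not carry over. Pictures are saved under pics/ and viewed, about 12 in all and at most 16, crops included, and the job is handed in when it is done.

Besides the shell and the picture viewer there is one more tool, called after ">>>" as name(argument=value, ...), one argument or row to a line, values as JSON. servo_tool: Moves the arm, as the interface text tells. Its arguments: {"type":"object","properties":{"targets":{"type":"array"},"jaw":{"type":"number"}},"required":["targets"]}

```bash
mkdir -p pics; ls
cat > h.py <<'E'
import numpy as np, cv2
from plant import bot, cams
from scipy.spatial.transform import Rotation as R
def snap(name,fn=None):
    o=bot.observe(); c=cams.read_camera(name)
    c['o']=o
    if fn: cv2.imwrite('pics/'+fn,c['frame'][:,:,::-1])
    K=np.array(c['intrinsics'])
    if 'T_tool_cam' in c:
        T=np.array(c['T_tool_cam']); Rw=R.from_rotvec(o['tcp_rot']).as_matrix()
        M=Rw@T[:3,:3]; p=Rw@T[:3,3]+np.array(o['position'])
    else:
        M=np.array(c['R']).T; p=-M@np.array(c['t']).ravel()
    c['M']=M;c['p']=p;c['K']=K
    return c
def ray(c,u,v,z):
    d=c['M']@np.linalg.inv(c['K'])@np.array([u,v,1.]); s=(z-c['p'][2])/d[2]
    return c['p']+s*d
def proj(c,X):
    q=c['K']@(c['M'].T@(np.array(X,float)-c['p'])); return q[:2]/q[2]
E
python3 - <<'E'
from h import *
for n in ('scene','side','wrist'):
    c=snap(n,n+'0.png'); print(n,c['p'].round(),c['K'].round(1).tolist(),c['M'].round(3).tolist())
print(bot.observe())
E
```

```text
pics
scene [1092. -402. 1244.] [[393.1, 0.0, 272.3], [0.0, 393.1, 214.9], [0.0, 0.0, 1.0]] [[0.548, 0.667, -0.505], [0.837, -0.438, 0.329], [-0.002, -0.603, -0.798]]
side [-102. 1452. 1281.] [[505.2, 0.0, 277.2], [0.0, 505.2, 207.0], [0.0, 0.0, 1.0]] [[-0.937, -0.201, 0.285], [-0.349, 0.549, -0.759], [-0.004, -0.811, -0.585]]
wrist [700.  65. 384.] [[378.7, 0.0, 276.2], [0.0, 378.7, 205.6], [0.0, 0.0, 1.0]] [[1.0, 0.001, 0.0], [0.001, -0.972, -0.235], [0.0, 0.235, -0.972]]
{'time': 0.15, 'q': array([-3.33178071e-02,  3.79296927e-01,  1.73462886e+00,  5.74203093e-06,
        1.02846608e+00, -3.32850456e-02]), 'joint_vel': array([ 0.0010848 , -0.002692  , -0.00151392, -0.00216292, -0.0001809 ,
       -0.00084979]), 'tau': array([-6.05650021e-04, -7.64114213e+01, -4.34656477e+01,  6.51094434e-02,
        4.09642188e-02, -4.73684588e-05]), 'position': array([ 6.99725222e+02, -7.73350829e-03,  2.24441553e+02]), 'tcp_rot': array([-3.14156088e+00,  5.61193500e-05,  1.25443486e-03]), 'force': array([-0.36608724, -0.00631728,  0.60672166]), 'wrist_torque': array([-0.04946606,  0.02842895, -0.01602011]), 'gripper_width': 1.003140361388165}
```

View pics/scene0.png

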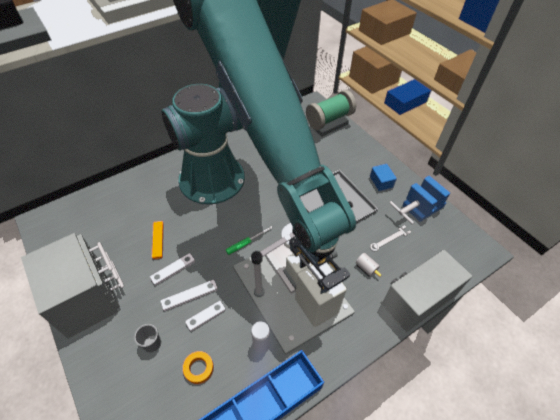

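View pics/side0.png

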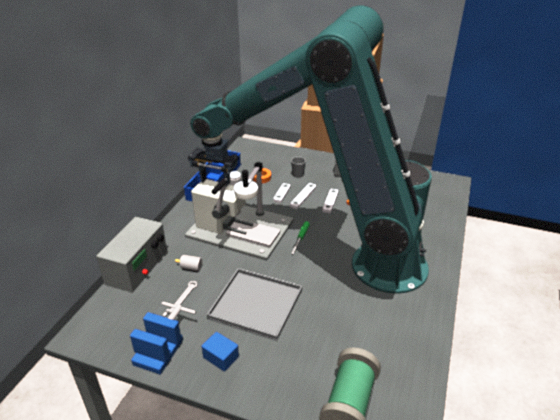

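Scene shows three pale bars at (172,270), (188,295), (206,316), the orange look-alike at (157,240), the wheel (198,367), the cup (147,338). Press base is around (295,290), and the lamp post is at (258,275). The side view shows the tray at (255,302), the lamp knob near (237,177) and the lamp post (260,190).

Run:
```python
from h import *
c=snap('scene'); f=c['frame']
hsv=cv2.cvtColor(f,cv2.COLOR_RGB2HSV)
m=((hsv[...,1]<45)&(hsv[...,2]>165)).astype(np.uint8)
m[:, :140]=0;m[:, 235:]=0;m[:245]=0;m[345:]=0
m=cv2.morphologyEx(m,cv2.MORPH_CLOSE,np.ones((5,5)))
for k in cv2.findContours(m,cv2.RETR_EXTERNAL,cv2.CHAIN_APPROX_NONE)[0]:
    if cv2.contourArea(k)<100: continue
    P=np.array([ray(c,u,v,20)[:2] for u,v in k[:,0].astype(float)],np.float32)
    r=cv2.minAreaRect(P); b=cv2.boxPoints(r); print(np.round(r[0]),np.round(r[1]),round(r[2],1), cv2.boundingRect(k))
a=f[215:365,215:375]; a=cv2.resize(a,None,fx=5,fy=4.0,interpolation=3)
a=cv2.resize(f[215:365,215:375],None,fx=4,fy=4,interpolation=3)
cv2.imwrite('pics/a1.png',a[:,:,::-1])
s=snap('side'); a=cv2.resize(s['frame'][140:340,180:330],None,fx=3,fy=3,interpolation=3); 
b=cv2.resize(f[225:335,140:240],None,fx=3,fy=3,interpolation=3); b=np.vstack([b,np.zeros((600-330,300,3),np.uint8)])
cv2.imwrite('pics/a2.png',np.hstack([a,b])[:,:,::-1])
```

```text
[ 538. -305.] [ 39. 131.] 1.1 (185, 301, 40, 29)
[ 441. -319.] [190.  39.] 81.3 (160, 281, 57, 29)
[ 318. -324.] [ 39. 159.] 3.5 (150, 254, 44, 30)
```

View pics/a1.png

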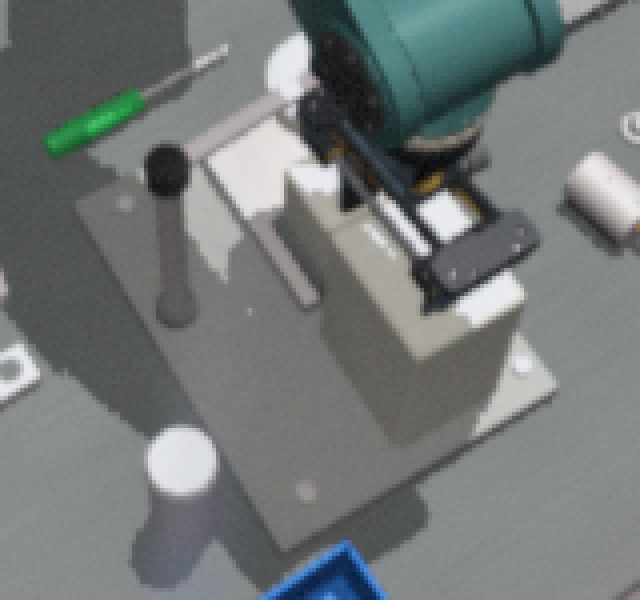

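View pics/a2.png

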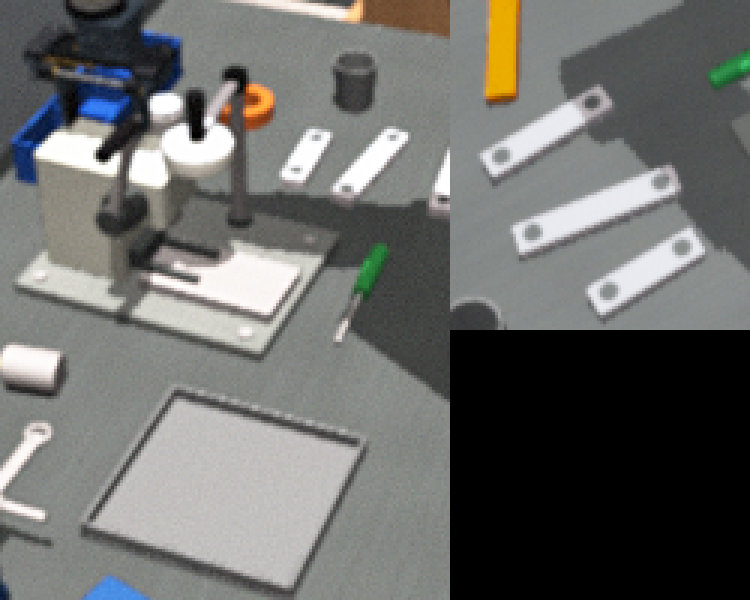

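Run:
```python
from h import *
c=snap('scene'); s=snap('side')
for n,(u,v) in dict(FR=(75,203),BR=(283,548),BL=(556,382)).items():
    print('scene',n,ray(c,215+u/4,215+v/4,20).round())
for n,(u,v) in dict(FL=(262,350),FR=(340,232),BL=(18,283)).items():
    print('side',n,ray(s,180+u/3,140+v/3,20).round())
for (u,v) in [(175,388),(366,440),(295,590),(83,525)]:
    print('tray',ray(s,180+u/3,140+v/3,25).round())
print('post top scene',ray(c,215+167/4,215+165/4,240).round(),'side',ray(s,180+235/3,140+75/3,240).round())
print('knob top side',ray(s,180+196/3,140+95/3,316).round())
print('screwdriver scene',ray(c,215+50/4,215+145/4,15).round(),ray(c,215+225/4,215+48/4,10).round())
```

```text
scene FR [ 431. -136.   20.]
scene BR [ 784. -153.   20.]
scene BL [795. 112.  20.]
side FL [437. 127.  20.]
side FR [ 425. -139.   20.]
side BL [789. 114.  20.]
tray [508. 233.  25.]
tray [264. 237.  25.]
tray [265. 471.  25.]
tray [514. 468.  25.]
post top scene [ 559. -111.  240.] side [ 577. -142.  240.]
knob top side [554.  34. 316.]
screwdriver scene [ 363. -124.   15.] [357.  72.  10.]
```

Choices before reaching: pale bars at (172,270) = link_mid, (188,295) = link_long, (206,316) = link_short (lengths 159/190/131 mm match). The orange bar at (157,240) is the look-alike. The close crop confirms three pale bars with bores. First I raise the tool and go above the lamp knob.

>>> servo_tool(
  targets=[
    [0,0,-0.06,0],
    [0,0,-0.06,0],
    [-0.02,0,-0.05,0],
    [-0.05,-0.01,0,0],
    [-0.05,-0.01,0,0],
    [-0.035,-0.01,0,0],
    [0,0,0,0],
    [0,0,0,0],
  ],
)

```text
time: 1.35
position: [545.5, 29.9, 395.2]
tcp_rot: [3.142, 0.0, 0.001]
force: [0.3, -0.6, 0.4]
gripper_width: 0.999
```

Run:
```python
from h import *
c=snap('wrist'); o=c['o'];print(o['position'],o['tcp_rot'])
d=snap('scene');print('can',ray(d,215+182/4,215+460/4,130).round())
cv2.imwrite('pics/b.png',np.hstack([c['frame'][:,60:460],d['frame'][150:,140:540][:420].copy() if 0 else cv2.resize(d['frame'][200:350,200:340],(400,420),interpolation=3)])[:,:,::-1])
```

```text
[545.53924426  29.93601189 395.24393397] [3.14156547e+00 1.11829575e-04 1.18326541e-03]
can [ 719. -201.  130.]
```

View pics/b.png

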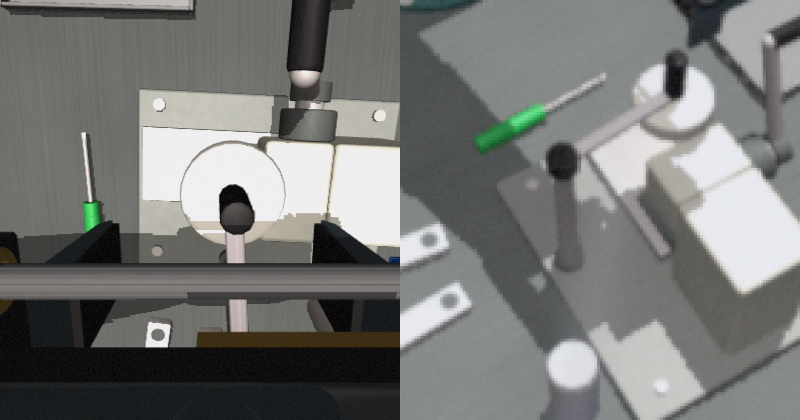

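Wrist view (crop offset 60 columns): knob top at (236,217), front-left plate corner (140,90), bed corners (143,127) and (143,201), and the head and lever at the right. The fingers straddle the knob.

Run:
```python
from h import *
c=snap('wrist'); 
print('knob',ray(c,296,217,316).round(1))
for n,u,v,z in [('plateFL',140,90,20),('bedFL',143,127,40),('headFL',265,140,200),('screwFL',159,104,20),('lever handle end near',308,0,320)]:
    print(n,ray(c,60+u,v,z).round(1))
d=snap('scene'); print('knob scene',ray(d,200+676/400*140*1.0 if 0 else 200+(676)/1e9,0,316)[:0], ray(d,200+(676-400)*.35,200+58*150/420,316).round())
print('post scene',ray(d,200+(563-400)*.35,200+160*150/420,240).round())
```

```text
knob [558.8  29.7 316. ]
plateFL [442.9 126.7  20. ]
bedFL [448.5  78.3  40. ]
headFL [591.1  71.8 200. ]
screwFL [468.  108.4  20. ]
lever handle end near [597.6 157.6 320. ]
knob scene [] [561.  29. 316.]
post scene [ 563. -111.  240.]
```

>>> servo_tool(
  targets=[
    [0.0135,0,0.02,-0.068],
    [0,0,0.03,0],
    [0,0,0.03,0],
    [0,0,0.02,0],
    [0,0,0.011,0],
    [0,0,0,0],
    [0,0,0,0],
    [0,0,0,0],
  ],
)

```text
time: 2.55
position: [558.9, 30.0, 284.8]
tcp_rot: [3.14, 0.107, 0.002]
force: [0.7, -0.1, 0.9]
gripper_width: 1.001
```

>>> servo_tool(
  targets=[
    [0,0,0,0],
    [0,0,0,0],
    [0,0,0,0],
    [0.011,0.0005,0,0.075],
    [0.011,0.0005,0,0.075],
    [0.011,0.0005,0,0.075],
    [0.011,0.0005,0,0.075],
    [0,0,0,0],
  ],
  jaw=0.38,
)

```text
time: 3.55
position: [602.6, 26.0, 283.8]
tcp_rot: [3.121, -0.363, -0.0]
force: [0.1, -0.6, 0.3]
gripper_width: 0.378
```

>>> servo_tool(
  targets=[
    [0.022,0.0016,0,0.15],
    [0.022,0.0016,0,0.15],
    [0.022,0.0016,0,0.15],
    [0.022,0.0016,0,0.15],
    [0.022,0.0016,0,0.15],
    [0.022,0.0016,0,0.15],
    [0.022,0.0016,0,0.15],
    [0.022,0.0016,0,0.15],
  ],
)

```text
time: 4.55
position: [714.3, -96.9, 283.8]
tcp_rot: [2.367, -2.065, -0.001]
force: [-0.2, 1.3, 0.4]
gripper_width: 0.378
```

>>> servo_tool(
  targets=[
    [0.006,0.0,0,0.03],
    [0,0,0,0],
    [0,0,0,0],
    [0,0,-0.03,0],
    [0,0,-0.05,0],
    [0,0,-0.02,0],
    [0,0,0,0],
    [0,0,0,0],
  ],
)

```text
time: 5.55
position: [714.6, -102.2, 382.0]
tcp_rot: [2.339, -2.096, -0.003]
force: [0.5, 0.3, -1.1]
gripper_width: 0.379
```

Run:
```python
from h import *
c=snap('scene');o=bot.observe();print(o['position'],o['tcp_rot'],o['q'])
cv2.imwrite('pics/c.png',cv2.resize(c['frame'][180:380,130:410],(800,571),interpolation=3)[:,:,::-1])
```

```text
[ 714.63383056 -102.26044747  381.84130083] [ 2.33840383 -2.09584157 -0.00348405] [-1.74399432e-01  2.82538274e-01  1.56962934e+00 -3.36523994e-05
  1.29205827e+00  1.28711105e+00]
```

View pics/c.png

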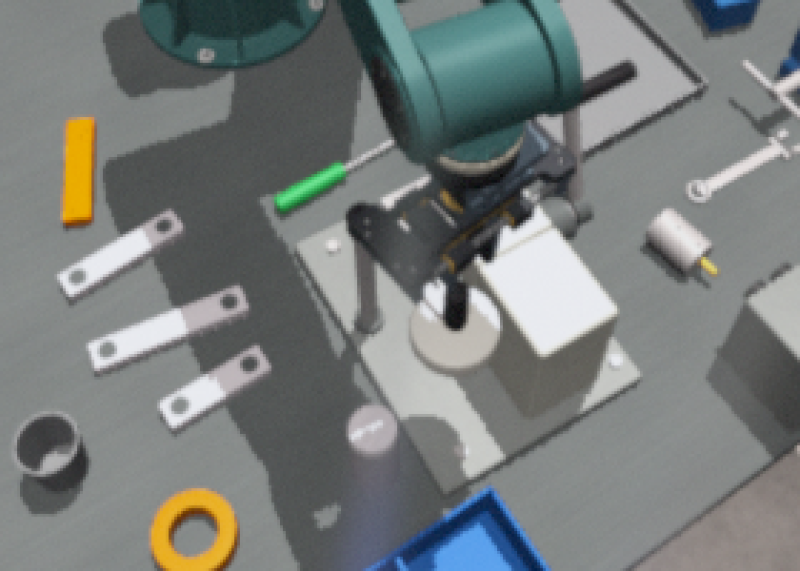

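The lamp now sits at the back right (around (455,330) in this crop), clear of the bed. The links are unmoved at (120,255), (170,330) and (215,388). A helper will convert world goals into rows.

```bash
cat >> h.py <<'E'
P0=np.array([634.5,20.5,0]); PY=-0.041
def w(x,y,z=0): 
    c,s=np.cos(PY),np.sin(PY); return np.array([P0[0]+c*x-s*y,P0[1]+s*x+c*y,z])
def ang(o):
    r=o['tcp_rot']; return 2*np.arctan2(r[1],r[0])
def plan(*legs,start=None):
    """legs: (x,y,z,angle,nrows) world mm/rad -> rows in m/rad"""
    o=bot.observe(); p,a=(np.array(o['position']),ang(o)) if start is None else start
    a=(a+np.pi/2)%np.pi-np.pi/2 if abs(a)>3.2 else a
    for x,y,z,t,n in legs:
        g=np.array([x,y,z],float); rows=[]
        dp=(g-p)/n; dt=(t-a)/n
        for i in range(n):
            c,s=np.cos(a),np.sin(a)
            rows.append([round(float(v),4) for v in ((c*dp[0]+s*dp[1])/1e3,(s*dp[0]-c*dp[1])/1e3,-dp[2]/1e3,-dt)])
            a+=dt
        p=g; print(rows)
E
python3 - <<'E'
from h import *
plan((448,-274.5,150,-0.152,9),(448,-274.5,40,-.152,7))
E
```

```text
[[0.0158, 0.0315, 0.0258, -0.1455], [0.0111, 0.0335, 0.0258, -0.1455], [0.0061, 0.0347, 0.0258, -0.1455], [0.001, 0.0353, 0.0258, -0.1455], [-0.0041, 0.035, 0.0258, -0.1455], [-0.0092, 0.0341, 0.0258, -0.1455], [-0.014, 0.0324, 0.0258, -0.1455], [-0.0186, 0.03, 0.0258, -0.1455], [-0.0227, 0.027, 0.0258, -0.1455]]
[[0.0, -0.0, 0.0157, 0.0], [0.0, -0.0, 0.0157, 0.0], [0.0, -0.0, 0.0157, 0.0], [0.0, -0.0, 0.0157, 0.0], [0.0, -0.0, 0.0157, 0.0], [0.0, -0.0, 0.0157, 0.0], [0.0, -0.0, 0.0157, 0.0]]
```

>>> servo_tool(
  targets=[
    [0.0158,0.0315,0,-0.1455],
    [0.0111,0.0335,0,-0.1455],
    [0.0061,0.0347,0,-0.1455],
    [0.001,0.0353,0,-0.1455],
    [-0.0041,0.035,0,-0.1455],
    [-0.0092,0.0341,0.03,-0.1455],
    [-0.014,0.0324,0.045,-0.1455],
    [-0.0186,0.03,0.045,-0.1455],
  ],
  jaw=0.85,
)

```text
time: 6.6
position: [476.6, -255.7, 261.6]
tcp_rot: [-3.108, 0.458, 0.002]
force: [0.6, -0.3, -0.7]
gripper_width: 0.852
```

>>> servo_tool(
  targets=[
    [-0.0227,0.027,0.04,-0.1455],
    [0,0,0.04,0],
    [0,0,0.03,0],
    [0,0,0,0],
    [0,0,0,0],
    [0,0,0,0],
    [0,0,0,0],
    [0,0,0,0],
  ],
)

```text
time: 7.6
position: [448.8, -274.9, 154.4]
tcp_rot: [3.132, -0.239, 0.001]
force: [-0.5, -0.4, 0.4]
gripper_width: 0.852
```

```bash
cat >> h.py <<'E'
def links(zmask=20,show=None,lo=120):
    c=snap('scene'); f=c['frame']
    hsv=cv2.cvtColor(f,cv2.COLOR_RGB2HSV)
    m=((hsv[...,1]<40)&(hsv[...,2]>lo)).astype(np.uint8)
    m[:, :140]=0;m[:, 240:]=0;m[:245]=0;m[345:]=0
    m=cv2.morphologyEx(m,cv2.MORPH_CLOSE,np.ones((5,5)))
    for k in cv2.findContours(m,cv2.RETR_EXTERNAL,cv2.CHAIN_APPROX_NONE)[0]:
        if cv2.contourArea(k)<250: continue
        P=np.array([ray(c,u,v,zmask)[:2] for u,v in k[:,0].astype(float)],np.float32)
        r=cv2.minAreaRect(P); a=r[2] if r[1][0]>r[1][1] else r[2]+90
        print('link c',np.round(r[0]),'size',np.round(sorted(r[1])),'axis deg',round(a,1))
E
python3 - <<'E'
from h import *
links()
c=snap('wrist','d.png');o=c['o'];print(o['position'],ang(o))
E
```

```text
link c [ 424. -321.] size [365. 386.] axis deg 149.7
[ 448.74520376 -274.86403614  154.30366299] -0.1523675885641533
```

View pics/d.png

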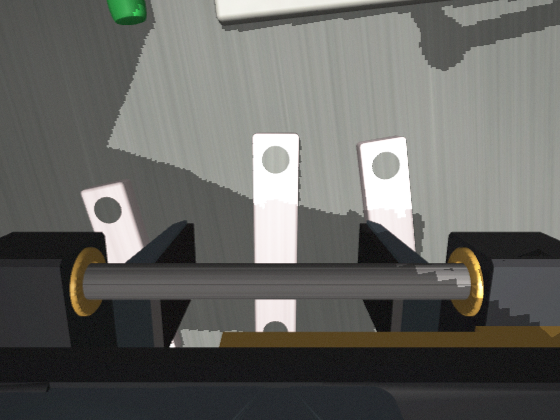

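The wrist view shows the long link centred between the fingers (u 253–299, end at v 133) and aligned. The short link is right at (386,165) and the mid link left at (108,210). I descend and grip.

>>> servo_tool(
  targets=[
    [0,0,0.04,0],
    [0,0,0.04,0],
    [0,0,0.035,0],
    [0,0,0.023,0],
    [0,0,0,0],
    [0,0,0,0],
    [0,0,0,0],
    [0,0,0,0],
  ],
)

```text
time: 8.7
position: [449.0, -275.1, 16.7]
tcp_rot: [3.132, -0.239, 0.002]
force: [0.4, 0.6, -0.0]
gripper_width: 0.85
```

>>> servo_tool(
  targets=[
    [0,0,0,0],
    [0,0,0,0],
    [0,0,0,0],
    [0,0,0,0],
    [0,0,-0.03,0],
    [0,0,-0.04,0],
    [0,0,-0.04,0],
    [0,0,0,0],
  ],
  jaw=0.0,
)

```text
time: 9.7
position: [449.8, -275.6, 128.3]
tcp_rot: [3.13, -0.239, 0.006]
force: [0.9, -0.6, -3.4]
gripper_width: 0.39
```

Run:
```python
from h import *
c=snap('wrist');o=c['o'];print(o['position'],ang(o),o['gripper_width']*91,o['force'])
f=c['frame'];g=cv2.cvtColor(f,cv2.COLOR_RGB2HSV);m=((g[...,1]<45)&(g[...,2]>150))
col=m[:,276]; print(np.where(col[:240])[0][[0,-1]] , [ (v,np.where(m[v,200:350])[0][[0,-1]]+200) for v in (110,140,170,200) if m[v,200:350].any()])
# plan: up, over to press front, yaw PY+pi/2
a=PY+np.pi/2
t=w(-185,0)
plan((450,-200,130,a,12),(t[0]-95,t[1],110,a,9))
```

```text
[ 449.8128566  -275.59493685  128.26294343] -0.1525327133586371 35.454541980194904 [ 0.9061872  -0.59517987 -3.44534821]
[  0 239] [(110, array([201, 349])), (140, array([201, 339])), (170, array([203, 343])), (200, array([237, 349]))]
[[-0.0009, -0.0062, -0.0003, -0.1402], [0.0, -0.0062, -0.0003, -0.1402], [0.0009, -0.0062, -0.0003, -0.1402], [0.0017, -0.006, -0.0003, -0.1402], [0.0026, -0.0057, -0.0003, -0.1402], [0.0033, -0.0053, -0.0003, -0.1402], [0.004, -0.0048, -0.0003, -0.1402], [0.0047, -0.0042, -0.0003, -0.1402], [0.0052, -0.0035, -0.0003, -0.1402], [0.0056, -0.0027, -0.0003, -0.1402], [0.006, -0.0019, -0.0003, -0.1402], [0.0062, -0.001, -0.0003, -0.1402]]
[[0.0249, -0.0116, 0.0022, -0.0], [0.0249, -0.0116, 0.0022, -0.0], [0.0249, -0.0116, 0.0022, -0.0], [0.0249, -0.0116, 0.0022, -0.0], [0.0249, -0.0116, 0.0022, -0.0], [0.0249, -0.0116, 0.0022, -0.0], [0.0249, -0.0116, 0.0022, -0.0], [0.0249, -0.0116, 0.0022, -0.0], [0.0249, -0.0116, 0.0022, -0.0]]
```

Run:
```python
from h import *
a=PY+np.pi/2
t=w(-185,0); print(t)
plan((438,-200,115,-0.15,2),(438,t[1],100,-.15,6),(438,t[1],85,a,11))
```

```text
[449.65547072  28.08287511   0.        ]
[[-0.0111, -0.0362, 0.0057, -0.0013], [-0.011, -0.0362, 0.0057, -0.0013]]
[[-0.0057, -0.0376, 0.0025, -0.0], [-0.0057, -0.0376, 0.0025, -0.0], [-0.0057, -0.0376, 0.0025, -0.0], [-0.0057, -0.0376, 0.0025, -0.0], [-0.0057, -0.0376, 0.0025, -0.0], [-0.0057, -0.0376, 0.0025, -0.0]]
[[0.0, -0.0, 0.0014, -0.1527], [0.0, 0.0, 0.0014, -0.1527], [0.0, 0.0, 0.0014, -0.1527], [0.0, 0.0, 0.0014, -0.1527], [0.0, 0.0, 0.0014, -0.1527], [0.0, 0.0, 0.0014, -0.1527], [0.0, 0.0, 0.0014, -0.1527], [0.0, 0.0, 0.0014, -0.1527], [0.0, 0.0, 0.0014, -0.1527], [0.0, 0.0, 0.0014, -0.1527], [0.0, 0.0, 0.0014, -0.1527]]
```

>>> servo_tool(
  targets=[
    [-0.0111,-0.0362,0.0057,0],
    [-0.011,-0.0362,0.0057,0],
    [-0.0057,-0.0376,0.0025,0],
    [-0.0057,-0.0376,0.0025,0],
    [-0.0057,-0.0376,0.0025,0],
    [-0.0057,-0.0376,0.0025,0],
    [-0.0057,-0.0376,0.0025,0],
    [-0.0057,-0.0376,0.0025,0],
  ],
)

```text
time: 10.75
position: [437.0, 29.5, 97.9]
tcp_rot: [3.132, -0.239, -0.004]
force: [0.6, 0.2, -3.1]
gripper_width: 0.391
```

>>> servo_tool(
  targets=[
    [0,0,0.0014,-0.1527],
    [0,0,0.0014,-0.1527],
    [0,0,0.0014,-0.1527],
    [0,0,0.0014,-0.1527],
    [0,0,0.0014,-0.1527],
    [0,0,0.0014,-0.1527],
    [0,0,0.0014,-0.1527],
    [0,0,0.0014,-0.1527],
  ],
)

```text
time: 11.75
position: [436.9, 28.3, 86.7]
tcp_rot: [-2.698, -1.606, 0.004]
force: [-1.2, 0.1, -2.8]
gripper_width: 0.389
```

>>> servo_tool(
  targets=[
    [0,0,0.0014,-0.1527],
    [0,0,0.0014,-0.1527],
    [0,0,0.0014,-0.1527],
    [0,0,0,0],
    [0,0,0,0],
    [0,0,0,0],
    [0,0,0,0],
    [0,0,0,0],
  ],
)

```text
time: 12.75
position: [438.3, 28.3, 84.2]
tcp_rot: [2.27, 2.172, 0.0]
force: [-0.3, -0.2, -1.3]
gripper_width: 0.391
```

Run:
```python
from h import *
c=snap('wrist');o=c['o'];print(o['position'],ang(o),o['gripper_width']*91,o['force'])
d=snap('side')
cv2.imwrite('pics/e.png',np.hstack([c['frame'][:,80:480],cv2.resize(d['frame'][150:290,185:318],(400,420),interpolation=3)])[:,:,::-1])
a=PY+np.pi/2
```

```text
[438.27798746  28.29603518  84.20494671] 1.5267124461224444 35.570152928581095 [-0.26238738 -0.23374379 -1.2646834 ]
```

View pics/e.png

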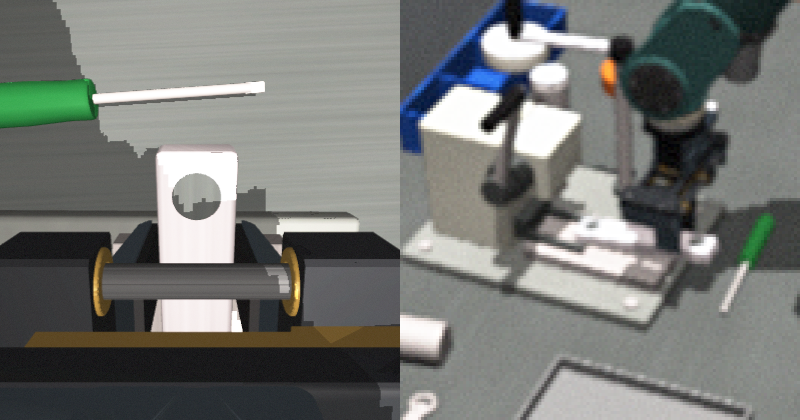

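The wrist view shows the link gripped, its rear end at v 150 centred at u≈196 (crop); the bed's front-left corner is at (358,213). The side view shows the link held over the bed, pointing to the ram. I check the corner and the link's lateral position.

Run:
```python
from h import *
c=snap('wrist')
print('bedFL seen',ray(c,80+358,213,40).round(1),'model',w(-190,50).round(1))
zt=84.2-16.7+20+0
for u in (157,237): print('link rear corner',ray(c,80+u,152,zt).round(1))
t=w(-140,0);a=PY+np.pi/2
o=c['o'];print('lateral err of tcp vs centreline', (o['position'][1]-P0[1])-np.tan(PY)*(o['position'][0]-P0[0]))
q=w(-152,0); r=w(-140,0)
plan((q[0],q[1],74,a,5),(q[0],q[1],58,a,3))
```

```text
bedFL seen [430.1 118.5  40. ] model [446.7  78.2   0. ]
link rear corner [387.   13.9  87.5]
link rear corner [388.5  46.8  87.5]
lateral err of tcp vs centreline -0.27006574624525825
[[0.0001, 0.0089, 0.002, -0.0006], [0.0001, 0.0089, 0.002, -0.0006], [0.0001, 0.0089, 0.002, -0.0006], [0.0001, 0.0089, 0.002, -0.0006], [0.0001, 0.0089, 0.002, -0.0006]]
[[0.0, 0.0, 0.0053, 0.0], [0.0, 0.0, 0.0053, 0.0], [0.0, 0.0, 0.0053, 0.0]]
```

>>> servo_tool(
  targets=[
    [0,0.0089,0.002,0],
    [0,0.0089,0.002,0],
    [0,0.0089,0.002,0],
    [0,0.0089,0.002,0],
    [0,0.0089,0.002,0],
    [0,0,0.005,0],
    [0,0,0.003,0],
    [0,0,0,0],
  ],
)

```text
time: 13.9
position: [483.6, 26.3, 66.7]
tcp_rot: [2.268, 2.172, 0.002]
force: [1.2, -0.4, 8.9]
gripper_width: 0.387
```

>>> servo_tool(
  targets=[
    [0,0,0.003,0],
    [0,0,0.003,0],
    [0,0,0.002,0],
    [0,0,0,0],
    [0,0,0,0],
    [0,0,0,0],
    [0,0,0,0],
    [0,0,0,0],
  ],
)

```text
time: 14.9
position: [485.4, 26.3, 60.3]
tcp_rot: [2.266, 2.17, 0.006]
force: [-2.2, -2.4, 38.5]
gripper_width: 0.39
```

Run:
```python
from h import *
d=snap('side');c=snap('scene')
cv2.imwrite('pics/f.png',np.hstack([cv2.resize(d['frame'][185:265,205:301],(480,400),interpolation=3),cv2.resize(c['frame'][230:310,250:314],(320,400),interpolation=3)])[:,:,::-1])
o=bot.observe();print(o['position'],o['force'],o['wrist_torque'])
```

```text
[485.35601695  26.26413443  60.28707981] [-2.43111269 -1.84491504 38.70997764] [-0.38139644  0.37906994  0.03118317]
```

View pics/f.png

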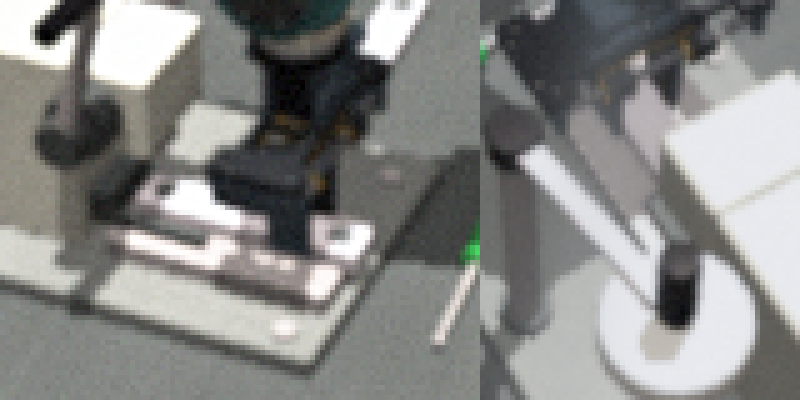

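Run:
```python
from h import *
d=snap('side')
def pr(n,x,y,z):
    q=proj(d,w(x,y,z)); print(n,((q-[205,185])*5).round(), end='; ')
pr('railL top in front',-80,23,50);pr('railL top out',-80,33,50);pr('railL in back',0,23,50);pr('stop top L',0,35,70);pr('bedFL',-190,50,40)
X=-152-51
print()
for z in (60,64,70): pr('rear L %d'%z,X,18,z);pr('rear R',X,-18,z);pr('front L',X+190,18,z);pr('bore rear',X+25,0,z);pr('bore fr',X+165,0,z);print()
```

```text
railL top in front [207. 231.]; railL top out [201. 238.]; railL in back [116. 207.]; stop top L [107. 195.]; bedFL [322. 296.]; 
rear L 60 [354. 255.]; rear R [372. 228.]; front L [133. 197.]; bore rear [334. 234.]; bore fr [171. 192.]; 
rear L 64 [354. 251.]; rear R [372. 224.]; front L [132. 193.]; bore rear [333. 230.]; bore fr [171. 188.]; 
rear L 70 [354. 245.]; rear R [372. 218.]; front L [132. 187.]; bore rear [333. 224.]; bore fr [170. 182.];
```

>>> servo_tool(
  targets=[
    [0,0,-0.002,0],
    [0,0,0,0],
    [0,0,0,0],
    [0,0,0,0],
    [0,0,0,0],
    [0,0,0,0],
    [0,0,0,0],
    [0,0,0,0],
  ],
  jaw=0.5,
)

```text
time: 16.05
position: [482.7, 26.4, 60.1]
tcp_rot: [-2.269, -2.172, 0.0]
force: [0.6, 1.2, -0.8]
gripper_width: 0.5
```

>>> servo_tool(
  targets=[
    [0,0,0,0],
    [0,0,0,0],
    [0,0,0,0],
    [0,0,0,0],
    [0,0.002,0,0],
    [0,0.002,0,0],
    [0,0.002,0,0],
    [0,0,0,0],
  ],
  jaw=0.0,
)

```text
time: 17.05
position: [487.8, 26.1, 60.1]
tcp_rot: [-2.268, -2.172, 0.002]
force: [-7.3, -0.4, 10.2]
gripper_width: 0.39
```

>>> servo_tool(
  targets=[
    [0,0.002,0,0],
    [0,0.002,0,0],
    [0,0.002,0,0],
    [0,0.002,0,0],
    [0,0,0,0],
    [0,0,0,0],
    [0,0,0,0],
    [0,0,0,0],
  ],
)

```text
time: 18.05
position: [493.9, 25.9, 60.0]
tcp_rot: [-2.266, -2.17, 0.007]
force: [-18.0, 0.1, 23.3]
gripper_width: 0.389
```

Run:
```python
from h import *
d=snap('side')
im=cv2.resize(d['frame'][195:265,205:295],None,fx=8,fy=8,interpolation=3)
cv2.imwrite('pics/g.png',im[:,:,::-1])
def pr(n,x,y,z):
    q=proj(d,w(x,y,z)); print(n,((q-[205,195])*8).round(), end='; ')
pr('railL in fr',-80,23,50);pr('railL in fr bottom',-80,23,40);pr('railR in fr',-80,-23,50);pr('railR in back',0,-23,50);pr('railL in back',0,23,50);pr('stop top L',0,35,70);pr('bedFL',-190,50,40)
```

```text
railL in fr [331. 289.]; railL in fr bottom [332. 305.]; railR in fr [371. 236.]; railR in back [227. 199.]; railL in back [185. 251.]; stop top L [171. 233.]; bedFL [516. 394.];
```

View pics/g.png

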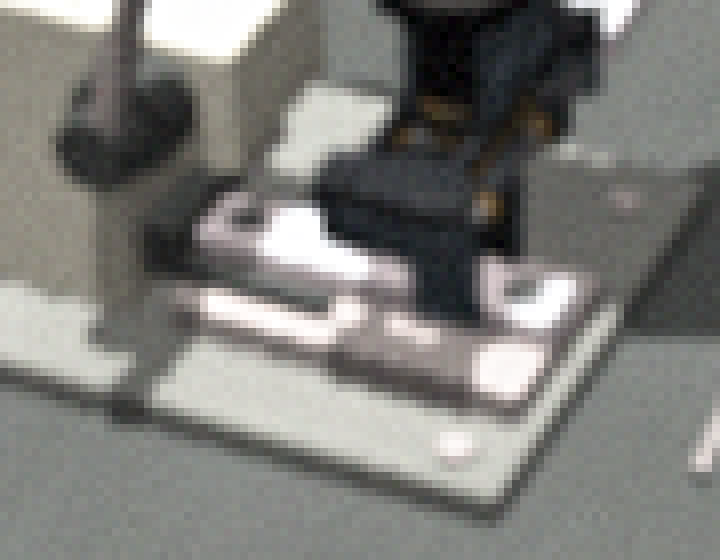

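Run:
```python
from h import *
d=snap('side')
for u,v in [(245,213),(525,288),(205,240)]:
  for z in (60,70):
    X=ray(d,205+u/8,195+v/8,z)[:2]-P0[:2]; c,s=np.cos(PY),np.sin(PY); print(u,v,z,(c*X[0]+s*X[1]).round(1),(-s*X[0]+c*X[1]).round(1))
```

```text
245 213 60 -19.9 -4.4
245 213 70 -26.3 7.1
525 288 60 -172.2 -2.8
525 288 70 -177.3 8.7
205 240 60 -11.5 22.7
205 240 70 -18.0 34.0
```

Run:
```python
from h import *
g=w(-41,142); a=PY; 
print('release up & go');plan((494,26,140,1.5265,2),(494,26,200,1.5265,1),(g[0],g[1],375,a,10),(g[0],g[1],312,a,3))
print('arc tool rows (x,z):')
th=np.radians(np.linspace(75,9,13)); x=-160*np.cos(th); z=160*np.sin(th)
print(np.c_[np.diff(x),-np.diff(z)].round(1).tolist())
```

```text
release up & go
[[0.0001, 0.0, -0.04, 0.0003], [0.0001, 0.0, -0.04, 0.0003]]
[[0.0, 0.0, -0.06, -0.0]]
[[0.0143, 0.0099, -0.0175, 0.1568], [0.0156, 0.0076, -0.0175, 0.1568], [0.0166, 0.005, -0.0175, 0.1568], [0.0172, 0.0024, -0.0175, 0.1568], [0.0174, -0.0003, -0.0175, 0.1568], [0.0171, -0.003, -0.0175, 0.1568], [0.0164, -0.0057, -0.0175, 0.1568], [0.0153, -0.0082, -0.0175, 0.1568], [0.0139, -0.0105, -0.0175, 0.1568], [0.0121, -0.0125, -0.0175, 0.1568]]
[[0.0, -0.0, 0.021, 0.0], [0.0, -0.0, 0.021, 0.0], [0.0, -0.0, 0.021, 0.0]]
arc tool rows (x,z):
[[-14.6, 4.7], [-14.1, 6.1], [-13.5, 7.4], [-12.7, 8.6], [-11.8, 9.8], [-10.8, 10.9], [-9.7, 11.9], [-8.5, 12.8], [-7.3, 13.5], [-5.9, 14.2], [-4.6, 14.7], [-3.1, 15.0]]
```

>>> servo_tool(
  targets=[
    [0,0,0,0],
    [0,0,0,0],
    [0,0,-0.03,0],
    [0,0,-0.05,0],
    [0,0,-0.06,0],
    [0,0,-0.06,0],
    [0,0,-0.06,0],
    [0,0,-0.055,0],
  ],
  jaw=0.6,
)

```text
time: 19.15
position: [496.6, 25.7, 377.6]
tcp_rot: [2.269, 2.172, 0.002]
force: [1.1, -1.0, -0.7]
gripper_width: 0.598
```

>>> servo_tool(
  targets=[
    [0.0143,0.0099,0,0.1568],
    [0.0156,0.0076,0,0.1568],
    [0.0166,0.005,0,0.1568],
    [0.0172,0.0024,0,0.1568],
    [0.0174,-0.0003,0,0.1568],
    [0.0171,-0.003,0,0.1568],
    [0.0164,-0.0057,0,0.1568],
    [0.0153,-0.0082,0,0.1568],
  ],
)

```text
time: 20.15
position: [581.3, 136.7, 375.0]
tcp_rot: [-3.113, -0.419, -0.0]
force: [0.5, -0.7, -0.2]
gripper_width: 0.603
```

>>> servo_tool(
  targets=[
    [0.0139,-0.0105,0,0.1568],
    [0.0121,-0.0125,0,0.1568],
    [0,0,0,0],
    [0,0,0,0],
    [0,0,0,0],
    [0,0,0,0],
    [0,0,0,0],
    [0,0,0,0],
  ],
)

```text
time: 21.15
position: [602.0, 163.8, 375.2]
tcp_rot: [-3.141, 0.064, -0.0]
force: [-0.3, 0.4, 0.6]
gripper_width: 0.599
```

Run:
```python
from h import *
c=snap('wrist','h.png');o=c['o'];print(o['position'],ang(o),w(-41,142))
d=snap('side')
im=cv2.resize(d['frame'][195:265,205:295],None,fx=4.4,fy=6,interpolation=3)
cv2.imwrite('pics/h.png',np.hstack([c['frame'][:,80:480],im])[:,:,::-1])
```

```text
[602.0060126  163.82518395 375.18662239] 6.242580596772276 [599.35482468 164.0611948    0.        ]
```

View pics/h.png

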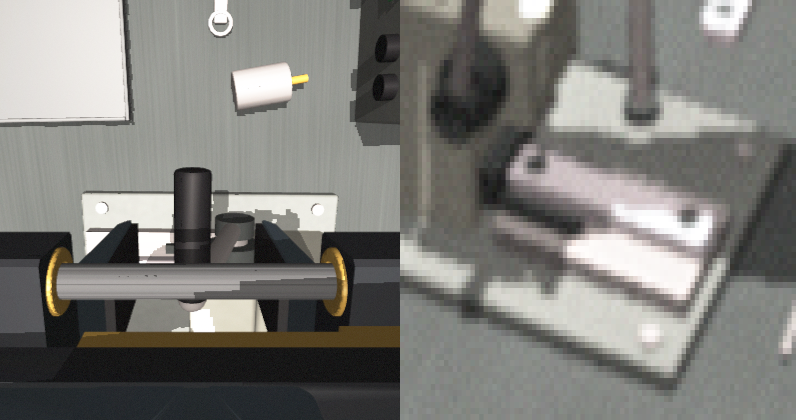

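Wrist view: the lever handle lies centred between the jaws (u≈193 crop, v 170–290). Side view: the long link lies between the rails against the stop. Now I pull the lever. (11 pictures viewed.)

>>> servo_tool(
  targets=[
    [0,0,0.025,0],
    [0,0,0.025,0],
    [0,0,0.013,0],
    [0,0,0,0],
    [0,0,0,0],
    [0,0,0,0],
    [0,0,0,0],
    [0,0,0,0],
  ],
)

```text
time: 22.25
position: [602.1, 163.9, 312.4]
tcp_rot: [-3.141, 0.064, -0.0]
force: [-0.0, -0.5, -0.4]
gripper_width: 0.601
```

>>> servo_tool(
  targets=[
    [0,0,0,0],
    [0,0,0,0],
    [0,0,0,0],
    [-0.0146,0,0.0047,0],
    [-0.0141,0,0.0061,0],
    [-0.0135,0,0.0074,0],
    [-0.0127,0,0.0086,0],
    [-0.0118,0,0.0098,0],
  ],
  jaw=0.0,
)

```text
time: 23.25
position: [535.5, 167.2, 276.2]
tcp_rot: [-3.139, 0.064, -0.006]
force: [7.5, 3.8, 3.6]
gripper_width: 0.232
```

>>> servo_tool(
  targets=[
    [-0.0108,0,0.0109,0],
    [-0.0097,0,0.0119,0],
    [-0.0085,0,0.0128,0],
    [-0.0073,0,0.0135,0],
    [-0.0059,0,0.0142,0],
    [-0.0046,0,0.0147,0],
    [-0.0031,0,0.013,0],
    [0,0,0,0],
  ],
)

```text
time: 24.25
position: [484.8, 169.5, 184.5]
tcp_rot: [-3.139, 0.065, -0.001]
force: [-1.8, 7.7, 9.5]
gripper_width: 0.234
```

Run:
```python
from h import *
o=bot.observe();X=np.array(o['position'])-P0; c,s=np.cos(PY),np.sin(PY); print('press frame',c*X[0]+s*X[1],-s*X[0]+c*X[1],'grasp z',X[2]+8,o['force'],o['gripper_width']*91)
```

```text
press frame -155.67519461188442 142.7176707204757 grasp z 192.52130137841885 [-1.77393188  7.69968049  9.54563003] 21.30826433743941
```

>>> servo_tool(
  targets=[
    [0,0,0.002,0],
    [0,0,0.002,0],
    [0,0,0,0],
    [0,0,0,0],
    [0,0,0,0],
    [0,0,0,0],
    [0,0,0,0],
    [0,0,0,0],
  ],
)

```text
time: 25.25
position: [484.1, 169.5, 180.8]
tcp_rot: [-3.139, 0.065, 0.002]
force: [-9.1, 8.8, 11.5]
gripper_width: 0.238
```

Run:
```python
from h import *
d=snap('side')
cv2.imwrite('pics/i.png',cv2.resize(d['frame'][165:265,195:295],None,fx=6,fy=6,interpolation=3)[:,:,::-1])
for y in (97,177):
  for z in (193,205): print(((proj(d,w(-158,y,z))-[195,165])*6).round())
```

```text
[363. 312.]
[362. 296.]
[305. 389.]
[304. 373.]
```

View pics/i.png

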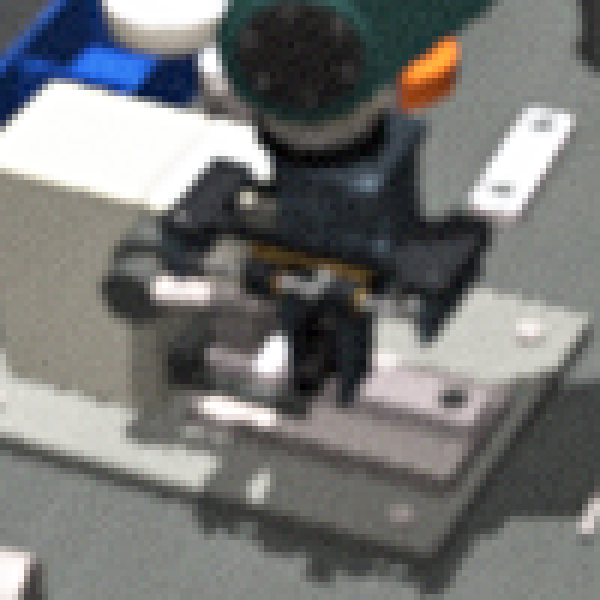

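The side view shows the lever down, its arm near level and the handle end near (297,388), matching the predicted stop (305,389). I push slightly further to be sure of the stop.

>>> servo_tool(
  targets=[
    [0.001,0,0.003,0],
    [0.001,0,0.003,0],
    [0,0,0.002,0],
    [0,0,0,0],
    [0,0,0,0],
    [0,0,0,0],
    [0,0,0,0],
    [0,0,0,0],
  ],
)

```text
time: 26.3
position: [483.3, 168.9, 173.3]
tcp_rot: [3.141, -0.065, -0.013]
force: [-36.3, 6.3, 46.0]
gripper_width: 0.234
```

The hard stop was felt (46 N). I return the lever with the hand, release it, and go back to the link.

>>> servo_tool(
  targets=[
    [0,0,-0.01,0],
    [0.0021,0,-0.015,0],
    [0.0046,0,-0.0147,0],
    [0.0059,0,-0.0142,0],
    [0.0073,0,-0.0135,0],
    [0.0085,0,-0.0128,0],
    [0.0097,0,-0.0119,0],
    [0.0108,0,-0.0109,0],
  ],
)

```text
time: 27.3
position: [538.7, 165.6, 274.1]
tcp_rot: [3.14, -0.064, 0.01]
force: [36.6, -2.4, -43.5]
gripper_width: 0.232
```

>>> servo_tool(
  targets=[
    [0.0118,0,-0.0098,0],
    [0.0127,0,-0.0086,0],
    [0.0135,0,-0.0074,0],
    [0.0141,0,-0.0061,0],
    [0.0136,0,-0.0047,0],
    [0,0,0,0],
    [0,0,0,0],
    [0,0,0,0],
  ],
)

```text
time: 28.3
position: [599.7, 162.7, 310.1]
tcp_rot: [3.138, -0.064, -0.008]
force: [-4.8, -6.4, -9.3]
gripper_width: 0.234
```

>>> servo_tool(
  targets=[
    [0,0,0,0],
    [0,0,0,0],
    [0,0,-0.02,0],
    [0,0,-0.025,0],
    [0,0,-0.02,0],
    [0,0,0,0],
    [0,0,0,0],
    [0,0,0,0],
  ],
  jaw=0.6,
)

```text
time: 29.3
position: [601.7, 163.8, 376.1]
tcp_rot: [3.141, -0.064, -0.002]
force: [-0.2, 1.1, -0.2]
gripper_width: 0.598
```

Run:
```python
from h import *
o=bot.observe();a=(ang(o)+np.pi)%(2*np.pi)-np.pi;print(o['position'],a)
plan((496,25.5,372,1.5265,10),start=(np.array(o['position']),a))
```

```text
[601.68845323 163.80047016 376.13699232] -0.04081419500985728
[[-0.01, 0.0142, 0.0004, -0.1567], [-0.0121, 0.0125, 0.0004, -0.1567], [-0.0139, 0.0105, 0.0004, -0.1567], [-0.0154, 0.0082, 0.0004, -0.1567], [-0.0165, 0.0057, 0.0004, -0.1567], [-0.0171, 0.003, 0.0004, -0.1567], [-0.0174, 0.0003, 0.0004, -0.1567], [-0.0172, -0.0024, 0.0004, -0.1567], [-0.0167, -0.0051, 0.0004, -0.1567], [-0.0157, -0.0076, 0.0004, -0.1567]]
```

>>> servo_tool(
  targets=[
    [-0.01,0.0142,0,-0.1567],
    [-0.0121,0.0125,0,-0.1567],
    [-0.0139,0.0105,0,-0.1567],
    [-0.0154,0.0082,0,-0.1567],
    [-0.0165,0.0057,0,-0.1567],
    [-0.0171,0.003,0,-0.1567],
    [-0.0174,0.0003,0,-0.1567],
    [-0.0172,-0.0024,0,-0.1567],
  ],
)

```text
time: 30.3
position: [516.8, 52.9, 376.4]
tcp_rot: [-2.576, -1.797, 0.001]
force: [-0.4, -0.4, -0.9]
gripper_width: 0.599
```

>>> servo_tool(
  targets=[
    [-0.0167,-0.0051,0,-0.1567],
    [-0.0157,-0.0076,0,-0.1567],
    [0,0,0.04,0],
    [0,0,0.06,0],
    [0,0,0.06,0],
    [0,0,0.06,0],
    [0,0,0.05,0],
    [0,0,0.025,0],
  ],
)

```text
time: 31.3
position: [494.3, 25.6, 79.1]
tcp_rot: [-2.268, -2.169, 0.005]
force: [-0.2, 0.3, 1.5]
gripper_width: 0.598
```

>>> servo_tool(
  targets=[
    [0,0,0.02,0],
    [0,0,0.003,0],
    [0,0,0,0],
    [0,0,0,0],
    [0,0,0,0],
    [0,0,0,0],
    [0,0,0,0],
    [0,0,0,0],
  ],
)

```text
time: 32.3
position: [496.2, 25.6, 59.2]
tcp_rot: [2.27, 2.171, 0.0]
force: [0.6, 0.5, -0.1]
gripper_width: 0.598
```

>>> servo_tool(
  targets=[
    [0,0,0,0],
    [0,0,0,0],
    [0,0,0,0],
    [0,0,-0.005,0],
    [0,-0.01,-0.003,0],
    [0,-0.015,0,0],
    [0,-0.018,-0.005,0],
    [0,-0.013,-0.01,0],
  ],
  jaw=0.0,
)

```text
time: 33.3
position: [437.9, 28.2, 82.1]
tcp_rot: [-2.27, -2.171, 0.002]
force: [0.1, -0.2, -2.2]
gripper_width: 0.394
```

Run:
```python
from h import *
o=bot.observe();a=ang(o);print(o['position'],a,o['force'],o['gripper_width'])
plan((440,60,115,1.2,2),(453,397,115,-.0,8),(453,397,30,0,3))
```

```text
[437.92581862  28.17736781  82.05336588] -4.756923074294363 [ 0.07159583 -0.2491615  -2.2279113 ] 0.394345669969453
[[0.0159, 0.0003, -0.0165, 0.1631], [0.0158, -0.0023, -0.0165, 0.1631]]
[[0.0399, -0.0137, -0.0, 0.15], [0.0373, -0.0196, -0.0, 0.15], [0.034, -0.0249, -0.0, 0.15], [0.0299, -0.0297, -0.0, 0.15], [0.0251, -0.0338, -0.0, 0.15], [0.0198, -0.0372, -0.0, 0.15], [0.014, -0.0398, -0.0, 0.15], [0.0079, -0.0414, -0.0, 0.15]]
[[0.0, 0.0, 0.0283, 0.0], [0.0, 0.0, 0.0283, 0.0], [0.0, 0.0, 0.0283, 0.0]]
```

>>> servo_tool(
  targets=[
    [0.0159,0.0003,-0.0165,0.1631],
    [0.0158,-0.0023,-0.0165,0.1631],
    [0.0399,-0.0137,0,0.15],
    [0.0373,-0.0196,0,0.15],
    [0.034,-0.0249,0,0.15],
    [0.0299,-0.0297,0,0.15],
    [0.0251,-0.0338,0,0.15],
    [0.0198,-0.0372,0,0.15],
  ],
)

```text
time: 34.3
position: [450.8, 313.5, 115.3]
tcp_rot: [3.107, 0.462, -0.0]
force: [0.8, -0.3, -3.1]
gripper_width: 0.392
```

>>> servo_tool(
  targets=[
    [0.014,-0.0398,0,0.15],
    [0.0079,-0.0414,0,0.15],
    [0,0,0,0],
    [0,0,0.03,0],
    [0,0,0.03,0],
    [0,0,0.022,0],
    [0,0,0.005,0],
    [0,0,0.0,0],
  ],
)

```text
time: 35.3
position: [455.4, 396.7, 28.5]
tcp_rot: [3.142, 0.0, 0.0]
force: [-0.3, -0.1, -2.9]
gripper_width: 0.392
```

Run:
```python
from h import *
o=bot.observe();a=ang(o);print(o['position'],a,o['force'],o['gripper_width'])
c=snap('side');d=snap('wrist')
cv2.imwrite('pics/j.png',np.hstack([cv2.resize(c['frame'][140:340,190:330],(400,571),interpolation=3)[:420],d['frame'][:,80:480]])[:,:,::-1])
```

```text
[455.40618911 396.74489784  28.45197219] 0.00011120366977400035 [-0.25722987 -0.10477317 -2.87983627] 0.3921822442688452
```

View pics/j.png

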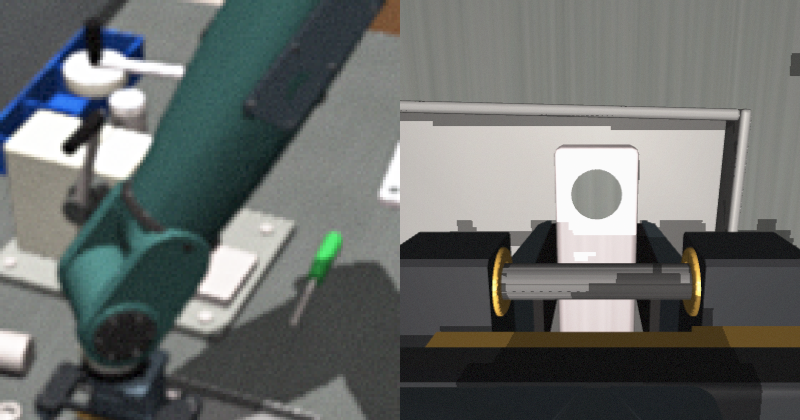

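The wrist view shows the long link inside the tray, with clear margins to the +y wall (v 110) and the right wall. I lower, release, lift, and re-measure the remaining links.

>>> servo_tool(
  targets=[
    [0,0,0.004,0],
    [0,0,0,0],
    [0,0,0,0],
    [0,0,0,0],
    [0,0,0,0],
    [0,0,0,0],
    [0,0,0,0],
    [0,0,0,0],
  ],
)

```text
time: 36.4
position: [455.3, 396.9, 24.1]
tcp_rot: [-3.142, -0.0, -0.0]
force: [0.2, 0.7, -1.7]
gripper_width: 0.392
```

>>> servo_tool(
  targets=[
    [0,0,0,0],
    [0,0,0,0],
    [0,0,-0.02,0],
    [0,0,-0.04,0],
    [0,0,-0.04,0],
    [0,0,-0.03,0],
    [0,0,0,0],
    [0,0,0,0],
  ],
  jaw=0.55,
)

```text
time: 37.4
position: [455.1, 396.7, 154.4]
tcp_rot: [-3.141, 0.0, -0.0]
force: [-0.0, 0.1, 0.7]
gripper_width: 0.549
```

Run:
```python
from h import *
c=snap('scene'); f=c['frame']
hsv=cv2.cvtColor(f,cv2.COLOR_RGB2HSV)
sub=f[240:345,140:240]
print(cv2.cvtColor(sub,cv2.COLOR_RGB2GRAY)[::15,::10])
for lo in (130,150,165):
  m=((hsv[...,1]<40)&(hsv[...,2]>lo)).astype(np.uint8)
  m[:, :140]=0;m[:, 240:]=0;m[:245]=0;m[345:]=0
  m=cv2.morphologyEx(m,cv2.MORPH_CLOSE,np.ones((5,5)))
  for k in cv2.findContours(m,cv2.RETR_EXTERNAL,cv2.CHAIN_APPROX_NONE)[0]:
    if cv2.contourArea(k)<150: continue
    P=np.array([ray(c,u,v,20)[:2] for u,v in k[:,0].astype(float)],np.float32)
    r=cv2.minAreaRect(P); a=r[2] if r[1][0]>r[1][1] else r[2]+90
    print(lo,np.round(r[0]),np.round(sorted(r[1])),round(a,1))
```

```text
[[129 132 168 134 134 133 134  86  84 131]
 [131 133 158 136 138 225 136 135 134  83]
 [134 135 207 232 107 136 132 131 135 136]
 [134 135 134 137 137 136 134 133 133 136]
 [134 131 136 134 133 136 135 137 151 134]
 [131 133 137 136 134 137 232 232 139 139]
 [ 62  65 140 134 135 125 136 136 139 140]]
130 [ 424. -321.] [365. 386.] 149.7
150 [ 537. -305.] [ 40. 134.] 90.9
150 [ 317. -322.] [ 41. 164.] 93.8
165 [ 538. -305.] [ 38. 131.] 90.5
165 [ 318. -322.] [ 39. 161.] 93.8
```

Run:
```python
from h import *
o=bot.observe()
plan((447,28,150,0,8),(435,-150,140,0,4),(316.7,-303,120,.066,4),start=(o['position'],0.))
c=snap('scene'); print('orange',[ray(c,u,v,20).round() for u,v in ((153,258),(162,258),(153,222),(162,222))])
```

```text
[[-0.001, 0.0461, 0.0005, -0.0], [-0.001, 0.0461, 0.0005, -0.0], [-0.001, 0.0461, 0.0005, -0.0], [-0.001, 0.0461, 0.0005, -0.0], [-0.001, 0.0461, 0.0005, -0.0], [-0.001, 0.0461, 0.0005, -0.0], [-0.001, 0.0461, 0.0005, -0.0], [-0.001, 0.0461, 0.0005, -0.0]]
[[-0.003, 0.0445, 0.0025, -0.0], [-0.003, 0.0445, 0.0025, -0.0], [-0.003, 0.0445, 0.0025, -0.0], [-0.003, 0.0445, 0.0025, -0.0]]
[[-0.0296, 0.0382, 0.005, -0.0165], [-0.0302, 0.0378, 0.005, -0.0165], [-0.0308, 0.0373, 0.005, -0.0165], [-0.0314, 0.0367, 0.005, -0.0165]]
orange [array([ 244., -363.,   20.]), array([ 262., -336.,   20.]), array([  93., -300.,   20.]), array([ 112., -271.,   20.])]
```

>>> servo_tool(
  targets=[
    [-0.001,0.0461,0.0005,0],
    [-0.001,0.0461,0.0005,0],
    [-0.001,0.0461,0.0005,0],
    [-0.001,0.0461,0.0005,0],
    [-0.001,0.0461,0.0005,0],
    [-0.001,0.0461,0.0005,0],
    [-0.001,0.0461,0.0005,0],
    [-0.001,0.0461,0.0005,0],
  ],
)

```text
time: 38.5
position: [446.7, 26.6, 149.5]
tcp_rot: [3.142, 0.0, -0.002]
force: [0.0, 0.2, -0.6]
gripper_width: 0.549
```

>>> servo_tool(
  targets=[
    [-0.003,0.0445,0.0025,0],
    [-0.003,0.0445,0.0025,0],
    [-0.003,0.0445,0.0025,0],
    [-0.003,0.0445,0.0025,0],
    [-0.0296,0.0382,0.005,-0.0165],
    [-0.0302,0.0378,0.005,-0.0165],
    [-0.0308,0.0373,0.005,-0.0165],
    [-0.0314,0.0367,0.005,-0.0165],
  ],
  jaw=0.65,
)

```text
time: 39.5
position: [315.6, -303.8, 119.4]
tcp_rot: [-3.139, -0.105, 0.001]
force: [0.7, -1.0, 0.1]
gripper_width: 0.65
```

>>> servo_tool(
  targets=[
    [0,0,0,0],
    [0,0,0,0],
    [0,0,0,0],
    [0,0,0,0],
    [0,0,0,0],
    [0,0,0,0],
    [0,0,0,0],
    [0,0,0,0],
  ],
)

```text
time: 40.5
position: [317.0, -303.0, 120.1]
tcp_rot: [3.14, 0.104, 0.0]
force: [-0.2, -0.5, 0.5]
gripper_width: 0.652
```

```bash
cat >> h.py <<'E'
def wristlink(vmin=60,vmax=215):
    c=snap('wrist'); o=c['o']; print('tcp',np.round(o['position'],1),'ang',round(ang(o),3),'jaw',round(o['gripper_width']*91,1),'F',np.round(o['force'],1))
    f=c['frame']; g=cv2.cvtColor(f,cv2.COLOR_RGB2HSV); 
    return c,f,g
E
python3 - <<'E'
from h import *
c,f,g=wristlink()
m=((g[...,1]<40)&(g[...,2]>165)).astype(np.uint8); m[225:]=0
m=cv2.morphologyEx(m,cv2.MORPH_CLOSE,np.ones((15,15)))
for k in cv2.findContours(m,cv2.RETR_EXTERNAL,cv2.CHAIN_APPROX_NONE)[0]:
    if cv2.contourArea(k)<300: continue
    x,y,W,H=cv2.boundingRect(k); print('px',x,y,W,H)
    if H<20: continue
    for v in (y+H//3,y+2*H//3):
        r=np.where(m[v,x:x+W])[0]+x; print(v,r[[0,-1]],ray(c,r[0],v,20).round(1)[:2],ray(c,r[-1],v,20).round(1)[:2])
    print('end',ray(c,x+W/2,y,20).round(1)[:2])
E
```

```text
tcp [ 317.  -303.   120.1] ang 0.066 jaw 59.3 F [-0.2 -0.5  0.5]
px 235 0 325 225
75 [283 559] [ 315.6 -212.8] [ 495.3 -200.8]
150 [250 559] [ 296.5 -262.8] [ 507.1 -248.8]
end [ 383.8 -163.7]
px 0 0 31 32
10 [ 0 22] [ 135.6 -186. ] [ 149.3 -185.1]
21 [0 9] [ 134.9 -192.4] [ 140.6 -192. ]
end [ 145.8 -179.6]
```

>>> servo_tool(
  targets=[
    [0,0,0.04,0],
    [0,0,0.035,0],
    [0,0,0.02,0],
    [0,0,0.009,0],
    [0,0,0,0],
    [0,0,0,0],
    [0,0,0,0],
    [0,0,0,0],
  ],
)

```text
time: 41.55
position: [317.3, -303.2, 16.6]
tcp_rot: [3.139, 0.104, 0.001]
force: [-0.3, 0.2, -0.0]
gripper_width: 0.649
```

>>> servo_tool(
  targets=[
    [0,0,0,0],
    [0,0,0,0],
    [0,0,0,0],
    [0,0,0,0],
    [0,0,-0.02,0],
    [0,0,-0.03,0],
    [0,0,-0.04,0],
    [0,0,0,0],
  ],
  jaw=0.0,
)

```text
time: 42.55
position: [318.1, -304.0, 108.2]
tcp_rot: [3.137, 0.103, 0.005]
force: [1.0, -0.1, -2.7]
gripper_width: 0.391
```

Run:
```python
from h import *
c,f,g=wristlink()
m=((g[...,1]<40)&(g[...,2]>215)).astype(np.uint8)
for v in (100,120,140,160,180,200):
    r=np.where(m[v,200:360])[0]+200; print(v,r[[0,-1]] if len(r) else None)
a=PY+np.pi/2; t=w(-195,0)
o=c['o']
plan((425,-170,105,.066,5),(440,t[1],90,.3,5),(440,t[1],80,a,8),start=(o['position'],ang(o)))
```

```text
tcp [ 318.1 -304.   108.2] ang 0.066 jaw 35.6 F [ 1.  -0.1 -2.7]
100 None
120 None
140 [236 319]
160 [236 318]
180 [237 318]
200 [237 315]
[[0.0231, -0.0253, 0.0006, -0.0], [0.0231, -0.0253, 0.0006, -0.0], [0.0231, -0.0253, 0.0006, -0.0], [0.0231, -0.0253, 0.0006, -0.0], [0.0231, -0.0253, 0.0006, -0.0]]
[[0.0056, -0.0394, 0.003, -0.0468], [0.0074, -0.0391, 0.003, -0.0468], [0.0093, -0.0387, 0.003, -0.0468], [0.0111, -0.0382, 0.003, -0.0468], [0.0128, -0.0377, 0.003, -0.0468]]
[[0.0, 0.0, 0.0013, -0.1537], [0.0, 0.0, 0.0013, -0.1537], [0.0, 0.0, 0.0013, -0.1537], [0.0, 0.0, 0.0013, -0.1537], [0.0, 0.0, 0.0013, -0.1537], [0.0, 0.0, 0.0013, -0.1537], [0.0, 0.0, 0.0013, -0.1537], [0.0, 0.0, 0.0013, -0.1537]]
```

>>> servo_tool(
  targets=[
    [0.0231,-0.0253,0.0006,0],
    [0.0231,-0.0253,0.0006,0],
    [0.0231,-0.0253,0.0006,0],
    [0.0231,-0.0253,0.0006,0],
    [0.0231,-0.0253,0.0006,0],
    [0.0056,-0.0394,0.003,-0.0468],
    [0.0074,-0.0391,0.003,-0.0468],
    [0.0093,-0.0387,0.003,-0.0468],
  ],
)

```text
time: 43.6
position: [432.0, -48.7, 92.6]
tcp_rot: [-3.124, -0.326, 0.003]
force: [0.8, -0.3, -1.5]
gripper_width: 0.389
```

>>> servo_tool(
  targets=[
    [0.0111,-0.0382,0.003,-0.0468],
    [0.0128,-0.0377,0.003,-0.0468],
    [0,0,0.0013,-0.1537],
    [0,0,0.0013,-0.1537],
    [0,0,0.0013,-0.1537],
    [0,0,0.0013,-0.1537],
    [0,0,0.0013,-0.1537],
    [0,0,0.0013,-0.1537],
  ],
)

```text
time: 44.6
position: [437.9, 29.3, 78.8]
tcp_rot: [-2.567, -1.808, 0.003]
force: [1.1, -0.4, -2.2]
gripper_width: 0.39
```

>>> servo_tool(
  targets=[
    [0,0,0.0013,-0.1537],
    [0,0,0.0013,-0.1537],
    [0,0,0,0],
    [0,0,0,0],
    [0,0,0,0],
    [0,0,0,0],
    [0,0,0,0],
    [0,0,0,0],
  ],
)

```text
time: 45.6
position: [438.9, 29.3, 77.8]
tcp_rot: [2.267, 2.175, 0.0]
force: [0.2, -0.4, -1.8]
gripper_width: 0.396
```

Run:
```python
from h import *
c,f,g=wristlink(); o=c['o']
m=((g[...,1]<40)&(g[...,2]>200)).astype(np.uint8)
for v in (110,125,140,160,180,200):
    r=np.where(m[v,200:360])[0]+200; print(v,r[[0,-1]] if len(r) else None)
r=np.where(m[60:220,250])[0]+60; print('col250',r[[0,-1]] if len(r) else None)
zt=o['position'][2]-16.7+20; print('rear',ray(c,276,r[0],zt) if len(r) else '')
a=PY+np.pi/2
print('lat err', (o['position'][1]-P0[1])-np.tan(PY)*(o['position'][0]-P0[0]))
q=w(-110,0); plan((q[0],q[1],76,a,5),(q[0],q[1],60,a,4))
```

```text
tcp [438.9  29.3  77.8] ang 1.529 jaw 36.1 F [ 0.2 -0.4 -1.8]
110 None
125 None
140 [234 319]
160 [236 319]
180 [236 318]
200 [237 317]
col250 [ 86 219]
rear [362.42261473  31.89706012  81.061827  ]
lat err 0.8074537423268353
[[-0.0002, 0.0172, 0.0004, -0.0001], [-0.0002, 0.0172, 0.0004, -0.0001], [-0.0002, 0.0172, 0.0004, -0.0001], [-0.0002, 0.0172, 0.0004, -0.0001], [-0.0002, 0.0172, 0.0004, -0.0001]]
[[0.0, 0.0, 0.004, -0.0], [0.0, 0.0, 0.004, -0.0], [0.0, 0.0, 0.004, -0.0], [0.0, 0.0, 0.004, -0.0]]
```

>>> servo_tool(
  targets=[
    [0,0.0172,0,0],
    [0,0.0172,0,0],
    [0,0.0172,0,0],
    [0,0.0172,0,0],
    [-0.001,0.0172,0,0],
    [0,0,0,0],
    [0,0,0,0],
    [0,0,0,0],
  ],
)

```text
time: 46.65
position: [524.2, 24.8, 77.7]
tcp_rot: [-2.266, -2.175, 0.001]
force: [-0.5, 1.4, -2.0]
gripper_width: 0.39
```

>>> servo_tool(
  targets=[
    [0,0,0.004,0],
    [0,0,0.004,0],
    [0,0,0.004,0],
    [0,0,0.003,0],
    [0,0,0.002,0],
    [0,0,0,0],
    [0,0,0,0],
    [0,0,0,0],
  ],
)

```text
time: 47.65
position: [524.9, 24.8, 60.8]
tcp_rot: [2.267, 2.175, 0.0]
force: [0.3, -0.7, -1.6]
gripper_width: 0.39
```

Run:
```python
from h import *
c,f,g=wristlink(); o=c['o'];print(o['wrist_torque'],'lat', (o['position'][1]-P0[1])-np.tan(PY)*(o['position'][0]-P0[0]))
```

```text
tcp [524.9  24.8  60.8] ang 1.53 jaw 35.5 F [ 0.3 -0.7 -1.6]
[ 0.12077068 -0.02836363  0.00757617] lat -0.23643037681097923
```

>>> servo_tool(
  targets=[
    [0,0,0.002,0],
    [0,0,0.0015,0],
    [0,0.002,0,0],
    [0,0.002,0,0],
    [0,0.002,0,0],
    [0,0.002,0,0],
    [0,0,0,0],
    [0,0,0,0],
  ],
)

```text
time: 48.7
position: [532.7, 24.4, 57.2]
tcp_rot: [-2.267, -2.175, 0.0]
force: [-1.0, -0.7, -1.8]
gripper_width: 0.392
```

>>> servo_tool(
  targets=[
    [0,0.002,0,0],
    [0,0.001,0,0],
    [0,0.001,0,0],
    [0,0.001,0,0],
    [0,0,0,0],
    [0,0,0,0],
    [0,0,0,0],
    [0,0,0,0],
  ],
)

```text
time: 49.7
position: [534.2, 24.4, 56.4]
tcp_rot: [-2.263, -2.171, 0.009]
force: [-20.1, 1.1, 11.8]
gripper_width: 0.391
```

>>> servo_tool(
  targets=[
    [0,-0.001,0,0],
    [0,-0.001,0,0],
    [0,0,-0.03,0],
    [0,0,-0.05,0],
    [0,0,-0.06,0],
    [0,0,-0.06,0],
    [0,0,-0.06,0],
    [0,0,-0.058,0],
  ],
  jaw=0.5,
)

```text
time: 50.7
position: [535.8, 24.3, 377.9]
tcp_rot: [2.266, 2.174, 0.002]
force: [0.1, 0.0, 0.4]
gripper_width: 0.5
```

Run:
```python
from h import *
o=bot.observe();a=ang(o)%(2*np.pi);print(o['position'],a)
plan((602,163.8,375,-.041,10),start=(o['position'],a))
```

```text
[535.80821837  24.26043479 377.8791619 ] 1.5295724942767122
[[0.0142, 0.006, 0.0003, 0.1571], [0.015, 0.0037, 0.0003, 0.1571], [0.0154, 0.0014, 0.0003, 0.1571], [0.0154, -0.0011, 0.0003, 0.1571], [0.015, -0.0035, 0.0003, 0.1571], [0.0143, -0.0058, 0.0003, 0.1571], [0.0132, -0.0079, 0.0003, 0.1571], [0.0118, -0.0099, 0.0003, 0.1571], [0.0101, -0.0117, 0.0003, 0.1571], [0.0082, -0.0131, 0.0003, 0.1571]]
```

>>> servo_tool(
  targets=[
    [0.0142,0.006,0,0.1571],
    [0.015,0.0037,0,0.1571],
    [0.0154,0.0014,0,0.1571],
    [0.0154,-0.0011,0,0.1571],
    [0.015,-0.0035,0,0.1571],
    [0.0143,-0.0058,0,0.1571],
    [0.0132,-0.0079,0,0.1571],
    [0.0118,-0.0099,0,0.1571],
  ],
)

```text
time: 51.7
position: [589.1, 136.3, 375.5]
tcp_rot: [3.113, 0.419, 0.001]
force: [-0.4, -0.4, 0.0]
gripper_width: 0.496
```

>>> servo_tool(
  targets=[
    [0.0101,-0.0117,0,0.1571],
    [0.0082,-0.0131,0,0.1571],
    [0,0,0.02,0],
    [0,0,0.025,0],
    [0,0,0.02,0],
    [0,0,0,0],
    [0,0,0,0],
    [0,0,0,0],
  ],
)

```text
time: 52.7
position: [602.2, 163.8, 311.1]
tcp_rot: [-3.141, 0.064, -0.002]
force: [-0.1, 0.0, 0.3]
gripper_width: 0.501
```

>>> servo_tool(
  targets=[
    [0,0,0,0],
    [0,0,0,0],
    [0,0,0,0],
    [-0.0146,0,0.0047,0],
    [-0.0141,0,0.0061,0],
    [-0.0135,0,0.0074,0],
    [-0.0127,0,0.0086,0],
    [-0.0118,0,0.0098,0],
  ],
  jaw=0.0,
)

```text
time: 53.7
position: [536.2, 167.1, 274.7]
tcp_rot: [-3.139, 0.065, -0.007]
force: [7.6, 3.4, 4.1]
gripper_width: 0.234
```

>>> servo_tool(
  targets=[
    [-0.0108,0,0.0109,0],
    [-0.0097,0,0.0119,0],
    [-0.0085,0,0.0128,0],
    [-0.0073,0,0.0135,0],
    [-0.0059,0,0.0142,0],
    [-0.0046,0,0.0147,0],
    [-0.0031,0,0.013,0],
    [0.001,0,0.004,0],
  ],
)

```text
time: 54.7
position: [484.1, 169.5, 178.1]
tcp_rot: [-3.139, 0.067, 0.007]
force: [-23.3, 15.3, 14.1]
gripper_width: 0.233
```

>>> servo_tool(
  targets=[
    [0,0,0.002,0],
    [0,0,0.002,0],
    [0,0,0,0],
    [0,0,0,0],
    [0,0,0,0],
    [0,0,0,0],
    [0,0,0,0],
    [0,0,0,0],
  ],
)

```text
time: 55.7
position: [483.5, 169.5, 174.5]
tcp_rot: [-3.14, 0.067, 0.01]
force: [-23.4, 13.8, 19.1]
gripper_width: 0.235
```

>>> servo_tool(
  targets=[
    [0.001,0,0.003,0],
    [0.001,0,0.002,0],
    [0,0,0.0,0],
    [0,0,0,0],
    [0,0,0,0],
    [0,0,0,0],
    [0,0,0,0],
    [0,0,0,0],
  ],
)

```text
time: 56.7
position: [483.2, 168.8, 169.8]
tcp_rot: [3.14, -0.066, -0.018]
force: [-46.4, 6.8, 47.1]
gripper_width: 0.232
```

Run:
```python
from h import *
d=snap('side'); f=d['frame']; cv2.imwrite('pics/k.png',f[:,:,::-1])
old=cv2.imread('pics/i.png'); 
new=cv2.resize(f[165:265,195:295],None,fx=6,fy=6,interpolation=3)[:,:,::-1]
a=old[300:420,260:330].astype(float).mean(2); b=new.astype(float).mean(2)
b=b[270:450,230:360].astype(np.float32); r=cv2.matchTemplate(b,a.astype(np.float32),cv2.TM_CCOEFF_NORMED)
print(r.max(),np.unravel_index(r.argmax(),r.shape),'same place = (30,30), 8 crop px = 6 mm height')
```

```text
0.950316 (np.int64(30), np.int64(30)) same place = (30,30), 8 crop px = 6 mm height
```

The handle image matches the earlier stop picture exactly while the hand is 11 mm lower, so the lever is on its stop. Now I return it.

>>> servo_tool(
  targets=[
    [-0.001,0,-0.012,0],
    [0.0021,0,-0.016,0],
    [0.0046,0,-0.0147,0],
    [0.0059,0,-0.0142,0],
    [0.0073,0,-0.0135,0],
    [0.0085,0,-0.0128,0],
    [0.0097,0,-0.0119,0],
    [0.0108,0,-0.0109,0],
  ],
)

```text
time: 57.75
position: [539.0, 165.7, 274.4]
tcp_rot: [3.14, -0.065, 0.01]
force: [37.7, -2.7, -44.8]
gripper_width: 0.239
```

>>> servo_tool(
  targets=[
    [0.0118,0,-0.0098,0],
    [0.0127,0,-0.0086,0],
    [0.0135,0,-0.0074,0],
    [0.0141,0,-0.0061,0],
    [0.0136,0,-0.0047,0],
    [0,0,0,0],
    [0,0,0,0],
    [0,0,0,0],
  ],
)

```text
time: 58.75
position: [599.8, 162.8, 310.1]
tcp_rot: [3.139, -0.065, -0.009]
force: [-5.9, -6.5, -9.8]
gripper_width: 0.234
```

>>> servo_tool(
  targets=[
    [0,0,0,0],
    [0,0,0,0],
    [0,0,-0.02,0],
    [0,0,-0.025,0],
    [0,0,-0.02,0],
    [0,0,0,0],
    [0,0,0,0],
    [0,0,0,0],
  ],
  jaw=0.5,
)

```text
time: 59.75
position: [601.5, 163.7, 376.2]
tcp_rot: [3.141, -0.065, -0.002]
force: [-0.2, 0.2, 0.1]
gripper_width: 0.504
```

Run:
```python
from h import *
o=bot.observe();a=(ang(o)+np.pi)%(2*np.pi)-np.pi;print(o['position'],a)
plan((535.8,24.3,375,1.5295,10),start=(np.array(o['position']),a))
```

```text
[601.45012057 163.71920882 376.23791483] -0.041373752681689524
[[-0.006, 0.0142, 0.0001, -0.1571], [-0.0081, 0.0131, 0.0001, -0.1571], [-0.0101, 0.0117, 0.0001, -0.1571], [-0.0118, 0.0099, 0.0001, -0.1571], [-0.0132, 0.008, 0.0001, -0.1571], [-0.0143, 0.0058, 0.0001, -0.1571], [-0.015, 0.0035, 0.0001, -0.1571], [-0.0154, 0.0011, 0.0001, -0.1571], [-0.0154, -0.0013, 0.0001, -0.1571], [-0.015, -0.0037, 0.0001, -0.1571]]
```

>>> servo_tool(
  targets=[
    [-0.006,0.0142,0,-0.1571],
    [-0.0081,0.0131,0,-0.1571],
    [-0.0101,0.0117,0,-0.1571],
    [-0.0118,0.0099,0,-0.1571],
    [-0.0132,0.008,0,-0.1571],
    [-0.0143,0.0058,0,-0.1571],
    [-0.015,0.0035,0,-0.1571],
    [-0.0154,0.0011,0,-0.1571],
  ],
  jaw=0.55,
)

```text
time: 60.75
position: [548.7, 51.7, 376.5]
tcp_rot: [-2.574, -1.8, 0.002]
force: [-0.7, -0.2, -0.5]
gripper_width: 0.549
```

>>> servo_tool(
  targets=[
    [-0.0154,-0.0013,0,-0.1571],
    [-0.015,-0.0037,0,-0.1571],
    [0,0,0.04,0],
    [0,0,0.06,0],
    [0,0,0.06,0],
    [0,0,0.06,0],
    [0,0,0.05,0],
    [0,0,0.025,0],
  ],
)

```text
time: 61.75
position: [534.1, 24.2, 79.0]
tcp_rot: [-2.265, -2.173, 0.005]
force: [-0.2, 0.0, 1.3]
gripper_width: 0.551
```

>>> servo_tool(
  targets=[
    [0,-0.001,0.02,0],
    [0,0,0.003,0],
    [0,0,0,0],
    [0,0,0,0],
    [0,0,0,0],
    [0,0,0,0],
    [0,0,0,0],
    [0,0,0,0],
  ],
)

```text
time: 62.75
position: [535.0, 24.3, 59.3]
tcp_rot: [2.267, 2.175, 0.0]
force: [-0.8, -0.4, 0.8]
gripper_width: 0.553
```

>>> servo_tool(
  targets=[
    [0,0,0,0],
    [0,0,0,0],
    [0,0,0,0],
    [0,0,-0.005,0],
    [0,-0.015,-0.003,0],
    [0,-0.025,0,0],
    [0,-0.03,-0.005,0],
    [0,-0.022,-0.012,0],
  ],
  jaw=0.0,
)

```text
time: 63.75
position: [440.3, 28.1, 84.0]
tcp_rot: [-2.266, -2.174, 0.002]
force: [0.2, 0.2, -1.1]
gripper_width: 0.391
```

Run:
```python
from h import *
o=bot.observe();a=ang(o)%(2*np.pi);print(o['position'],a,o['force'],o['gripper_width'])
plan((440,60,115,1.2,2),(388,372,110,-.0,8),start=(o['position'],a))
```

```text
[440.33322162  28.0993981   83.96170302] 1.5296232259631797 [ 0.24757848  0.22461325 -1.09600553] 0.3914798961846496
[[0.0159, -0.0008, -0.0155, 0.1648], [0.0156, -0.0034, -0.0155, 0.1648]]
[[0.034, -0.0202, 0.0006, 0.15], [0.0306, -0.025, 0.0006, 0.15], [0.0265, -0.0293, 0.0006, 0.15], [0.0218, -0.033, 0.0006, 0.15], [0.0167, -0.0359, 0.0006, 0.15], [0.0111, -0.0379, 0.0006, 0.15], [0.0053, -0.0392, 0.0006, 0.15], [-0.0006, -0.0395, 0.0006, 0.15]]
```

>>> servo_tool(
  targets=[
    [0.0159,-0.0008,-0.0155,0.1648],
    [0.0156,-0.0034,-0.0155,0.1648],
    [0.034,-0.0202,0,0.15],
    [0.0306,-0.025,0,0.15],
    [0.0265,-0.0293,0,0.15],
    [0.0218,-0.033,0,0.15],
    [0.0167,-0.0359,0,0.15],
    [0.0111,-0.0379,0,0.15],
  ],
)

```text
time: 64.75
position: [402.6, 294.7, 115.3]
tcp_rot: [3.107, 0.462, -0.0]
force: [-0.4, 0.2, -1.8]
gripper_width: 0.391
```

>>> servo_tool(
  targets=[
    [0.0053,-0.0392,0,0.15],
    [-0.0006,-0.0395,0,0.15],
    [0,0,0.02,0],
    [0,0,0.03,0],
    [0,0,0.025,0],
    [0,0,0.013,0],
    [0,0,0,0],
    [0,0,0,0],
  ],
)

```text
time: 65.75
position: [391.1, 372.1, 28.1]
tcp_rot: [-3.141, 0.0, -0.001]
force: [-0.6, 0.1, -1.7]
gripper_width: 0.389
```

>>> servo_tool(
  targets=[
    [0,0,0.0015,0],
    [0,0,0,0],
    [0,0,0,0],
    [0,0,0,0],
    [0,0,0,0],
    [0,0,0,0],
    [0,0,0,0],
    [0,0,0,0],
  ],
)

```text
time: 66.75
position: [390.8, 371.9, 25.7]
tcp_rot: [3.142, -0.0, -0.0]
force: [-0.7, 0.3, -1.7]
gripper_width: 0.393
```

Run:
```python
from h import *
wristlink()
c=snap('wrist','l.png')
```

```text
tcp [390.8 371.9  25.7] ang -0.0 jaw 35.8 F [-0.7  0.3 -1.7]
```

View pics/l.png

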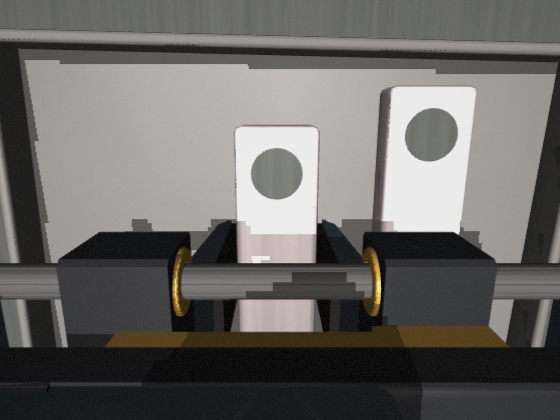

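The mid link (276,150) and the long link (427,140) lie parallel inside the tray. I release, lift, re-measure the short link.

>>> servo_tool(
  targets=[
    [0,0,0,0],
    [0,0,0,0],
    [0,0,-0.02,0],
    [0,0,-0.04,0],
    [0,0,-0.04,0],
    [0,0,-0.03,0],
    [0,0,0,0],
    [0,0,0,0],
  ],
  jaw=0.5,
)

```text
time: 67.85
position: [390.6, 371.7, 155.2]
tcp_rot: [3.141, 0.0, -0.001]
force: [-0.5, -0.6, -0.2]
gripper_width: 0.502
```

```bash
sed -i 's/lo=120/lo=165/' h.py
python3 - <<'E'
from h import *
links(); links(lo=150)
o=bot.observe();
E
```

```text
link c [ 541. -339.] size [ 38. 131.] axis deg 91.0
link c [ 540. -338.] size [ 40. 134.] axis deg 91.0
```

The short link was knocked: now at (541,−339), axis 91°.

Run:
```python
from h import *
o=bot.observe()
plan((447,20,150,0,8),(440,-160,140,0,4),(540.4,-304,120,.017,4),start=(o['position'],0.))
```

```text
[[0.0071, 0.0439, 0.0006, -0.0], [0.0071, 0.0439, 0.0006, -0.0], [0.0071, 0.0439, 0.0006, -0.0], [0.0071, 0.0439, 0.0006, -0.0], [0.0071, 0.0439, 0.0006, -0.0], [0.0071, 0.0439, 0.0006, -0.0], [0.0071, 0.0439, 0.0006, -0.0], [0.0071, 0.0439, 0.0006, -0.0]]
[[-0.0018, 0.045, 0.0025, -0.0], [-0.0018, 0.045, 0.0025, -0.0], [-0.0018, 0.045, 0.0025, -0.0], [-0.0018, 0.045, 0.0025, -0.0]]
[[0.0251, 0.036, 0.005, -0.0043], [0.0249, 0.0361, 0.005, -0.0043], [0.0248, 0.0362, 0.005, -0.0043], [0.0246, 0.0363, 0.005, -0.0043]]
```

>>> servo_tool(
  targets=[
    [0.0071,0.0439,0.0006,0],
    [0.0071,0.0439,0.0006,0],
    [0.0071,0.0439,0.0006,0],
    [0.0071,0.0439,0.0006,0],
    [0.0071,0.0439,0.0006,0],
    [0.0071,0.0439,0.0006,0],
    [0.0071,0.0439,0.0006,0],
    [0.0071,0.0439,0.0006,0],
  ],
)

```text
time: 68.95
position: [447.3, 19.3, 150.2]
tcp_rot: [-3.142, -0.0, 0.002]
force: [0.4, -0.3, 0.5]
gripper_width: 0.5
```

>>> servo_tool(
  targets=[
    [-0.0018,0.045,0.0025,0],
    [-0.0018,0.045,0.0025,0],
    [-0.0018,0.045,0.0025,0],
    [-0.0018,0.045,0.0025,0],
    [0.0251,0.036,0.005,-0.0043],
    [0.0249,0.0361,0.005,-0.0043],
    [0.0248,0.0362,0.005,-0.0043],
    [0.0246,0.0363,0.005,-0.0043],
  ],
  jaw=0.7,
)

```text
time: 69.95
position: [541.0, -304.3, 119.4]
tcp_rot: [-3.141, -0.027, 0.002]
force: [1.0, 0.6, -0.4]
gripper_width: 0.701
```

>>> servo_tool(
  targets=[
    [0,0,0,0],
    [0,0,0,0],
    [0,0,0,0],
    [0,0,0,0],
    [0,0,0,0],
    [0,0,0,0],
    [0,0,0,0],
    [0,0,0,0],
  ],
)

```text
time: 70.95
position: [540.7, -303.3, 120.9]
tcp_rot: [-3.141, -0.027, 0.0]
force: [0.4, -0.1, -0.2]
gripper_width: 0.701
```

Run:
```python
from h import *
c,f,g=wristlink(); 
m=((g[...,1]<40)&(g[...,2]>210)).astype(np.uint8)
for v in (110,125,140,160,180,200,215):
    r=np.where(m[v,190:370])[0]+190; print(v,r[[0,-1]] if len(r) else None, [ray(c,q,v,20)[:2].round() for q in r[[0,-1]]] if len(r) else '')
r=np.where(m[40:220,262])[0]+40; print(r[0],ray(c,262,r[0],20))
```

```text
tcp [ 540.7 -303.3  120.9] ang -6.266 jaw 63.8 F [ 0.4 -0.1 -0.2]
110 None 
125 None 
140 None 
160 None 
180 [250 300] [array([ 522., -283.]), array([ 557., -282.])]
200 [250 299] [array([ 522., -297.]), array([ 557., -297.])]
215 [251 299] [array([ 523., -308.]), array([ 557., -308.])]
169 [ 530.51189691 -275.166233     20.        ]
```

>>> servo_tool(
  targets=[
    [-0.001,0,0.04,0],
    [0,0,0.035,0],
    [0,0,0.02,0],
    [0,0,0.01,0],
    [0,0,0,0],
    [0,0,0,0],
    [0,0,0,0],
    [0,0,0,0],
  ],
)

```text
time: 72.0
position: [540.0, -303.4, 16.5]
tcp_rot: [3.141, 0.027, 0.001]
force: [0.1, -0.2, 0.2]
gripper_width: 0.698
```

>>> servo_tool(
  targets=[
    [0,0,0,0],
    [0,0,0,0],
    [0,0,0,0],
    [0,0,0,0],
    [0,0,-0.02,0],
    [0,0,-0.03,0],
    [0,0,-0.04,0],
    [0,0,0,0],
  ],
  jaw=0.0,
)

```text
time: 73.0
position: [541.5, -304.3, 109.9]
tcp_rot: [3.139, 0.027, 0.007]
force: [0.3, 0.0, -2.9]
gripper_width: 0.395
```

Run:
```python
from h import *
c,f,g=wristlink(); o=c['o']
a=PY+np.pi/2; t=w(-195,0)
plan((440,-170,100,.02,5),(440,t[1],90,.3,5),(440,t[1],80,a,8),start=(o['position'],(ang(o)+np.pi)%(2*np.pi)-np.pi))
```

```text
tcp [ 541.5 -304.3  109.9] ang 0.017 jaw 36.0 F [ 0.3  0.  -2.9]
[[-0.0198, -0.0272, 0.002, -0.0006], [-0.0198, -0.0272, 0.002, -0.0006], [-0.0198, -0.0272, 0.002, -0.0006], [-0.0198, -0.0272, 0.002, -0.0006], [-0.0198, -0.0272, 0.002, -0.0006]]
[[0.0008, -0.0397, 0.002, -0.056], [0.003, -0.0396, 0.002, -0.056], [0.0052, -0.0394, 0.002, -0.056], [0.0074, -0.039, 0.002, -0.056], [0.0096, -0.0385, 0.002, -0.056]]
[[0.0, 0.0, 0.0013, -0.1537], [0.0, 0.0, 0.0013, -0.1537], [0.0, 0.0, 0.0013, -0.1537], [0.0, 0.0, 0.0013, -0.1537], [0.0, 0.0, 0.0013, -0.1537], [0.0, 0.0, 0.0013, -0.1537], [0.0, 0.0, 0.0013, -0.1537], [0.0, 0.0, 0.0013, -0.1537]]
```

>>> servo_tool(
  targets=[
    [-0.0198,-0.0272,0.002,0],
    [-0.0198,-0.0272,0.002,0],
    [-0.0198,-0.0272,0.002,0],
    [-0.0198,-0.0272,0.002,0],
    [-0.0198,-0.0272,0.002,0],
    [0.0008,-0.0397,0.002,-0.056],
    [0.003,-0.0396,0.002,-0.056],
    [0.0052,-0.0394,0.002,-0.056],
  ],
)

```text
time: 74.05
position: [437.9, -48.6, 89.3]
tcp_rot: [-3.128, -0.293, 0.002]
force: [0.2, -0.2, -2.2]
gripper_width: 0.392
```

>>> servo_tool(
  targets=[
    [0.0074,-0.039,0.002,-0.056],
    [0.0096,-0.0385,0.002,-0.056],
    [0,0,0.0013,-0.1537],
    [0,0,0.0013,-0.1537],
    [0,0,0.0013,-0.1537],
    [0,0,0.0013,-0.1537],
    [0,0,0.0013,-0.1537],
    [0,0,0.0013,-0.1537],
  ],
)

```text
time: 75.05
position: [438.1, 29.5, 77.4]
tcp_rot: [-2.57, -1.805, 0.002]
force: [0.3, -0.8, -2.0]
gripper_width: 0.392
```

>>> servo_tool(
  targets=[
    [0,0,0.0013,-0.1537],
    [0,0,0.0013,-0.1537],
    [0,0,0,0],
    [0,0,0,0],
    [0,0,0,0],
    [0,0,0,0],
    [0,0,0,0],
    [0,0,0,0],
  ],
)

```text
time: 76.05
position: [439.0, 29.5, 75.6]
tcp_rot: [2.27, 2.172, 0.0]
force: [-0.9, 0.1, -2.8]
gripper_width: 0.397
```

Run:
```python
from h import *
c,f,g=wristlink(); o=c['o']
m=((g[...,1]<40)&(g[...,2]>200)).astype(np.uint8)
for v in (140,160,180,190,200,210):
    r=np.where(m[v,200:360])[0]+200; print(v,r[[0,-1]] if len(r) else None)
a=PY+np.pi/2
q=w(-112,0); plan((q[0],q[1],78,a,5),(q[0],q[1],58,a,4),start=(o['position'],ang(o)%(2*np.pi)))
```

```text
tcp [439.   29.5  75.6] ang 1.527 jaw 36.1 F [-0.9  0.1 -2.8]
140 None
160 None
180 None
190 None
200 None
210 [236 316]
[[-0.0002, 0.0167, -0.0005, -0.0006], [-0.0002, 0.0167, -0.0005, -0.0006], [-0.0002, 0.0167, -0.0005, -0.0006], [-0.0002, 0.0167, -0.0005, -0.0006], [-0.0002, 0.0167, -0.0005, -0.0006]]
[[0.0, 0.0, 0.005, -0.0], [0.0, 0.0, 0.005, -0.0], [0.0, 0.0, 0.005, -0.0], [0.0, 0.0, 0.005, -0.0]]
```

>>> servo_tool(
  targets=[
    [0,0.0167,-0.0005,0],
    [0,0.0167,-0.0005,0],
    [0,0.0167,-0.0005,0],
    [-0.001,0.0167,-0.0005,0],
    [0,0.0167,-0.0005,0],
    [0,0,0,0],
    [0,0,0,0],
    [0,0,0,0],
  ],
)

```text
time: 77.1
position: [521.7, 24.9, 77.9]
tcp_rot: [-2.269, -2.172, 0.001]
force: [-0.9, -0.6, -2.1]
gripper_width: 0.391
```

>>> servo_tool(
  targets=[
    [0,0,0.004,0],
    [0,0,0.004,0],
    [0,0,0.004,0],
    [0,0,0.004,0],
    [0,0,0.003,0],
    [0,0,0,0],
    [0,0,0,0],
    [0,0,0,0],
  ],
)

```text
time: 78.1
position: [522.4, 24.8, 59.2]
tcp_rot: [2.27, 2.172, 0.0]
force: [0.2, -0.2, -1.6]
gripper_width: 0.392
```

>>> servo_tool(
  targets=[
    [0,0,0.001,0],
    [0,0,0,0],
    [0,0.002,0,0],
    [0,0.002,0,0],
    [0,0.002,0,0],
    [0,0.002,0,0],
    [0,0,0,0],
    [0,0,0,0],
  ],
)

```text
time: 79.1
position: [530.3, 24.5, 58.0]
tcp_rot: [-2.27, -2.172, 0.0]
force: [0.2, 1.0, -1.9]
gripper_width: 0.392
```

>>> servo_tool(
  targets=[
    [0,0.002,0,0],
    [0,0.002,0,0],
    [0,0.001,0,0],
    [0,0.001,0,0],
    [0,0,0,0],
    [0,0,0,0],
    [0,0,0,0],
    [0,0,0,0],
  ],
)

```text
time: 80.1
position: [532.9, 24.4, 56.9]
tcp_rot: [-2.266, -2.168, 0.008]
force: [-15.7, 2.0, 3.3]
gripper_width: 0.394
```

Contact at the stop (−16 N), at the expected position. I release and go to the lever.

>>> servo_tool(
  targets=[
    [0,0,0,0],
    [0,0,0,0],
    [0,0,-0.03,0],
    [0,0,-0.05,0],
    [0,0,-0.06,0],
    [0,0,-0.06,0],
    [0,0,-0.06,0],
    [0,0,-0.058,0],
  ],
  jaw=0.5,
)

```text
time: 81.1
position: [536.4, 24.2, 378.8]
tcp_rot: [2.269, 2.171, 0.002]
force: [-0.3, 0.9, 0.1]
gripper_width: 0.496
```

Run:
```python
from h import *
o=bot.observe();a=ang(o)%(2*np.pi);print(o['position'],a)
plan((602,163.8,375,-.041,10),start=(o['position'],a))
d=snap('side')
cv2.imwrite('pics/m.png',cv2.resize(d['frame'][165:265,205:295],None,fx=6,fy=6,interpolation=3)[:,:,::-1])
for x in (-25,-105): print(((proj(d,w(x,0,60))-[205,165])*6).round())
```

```text
[536.38010896  24.20168153 378.79242078] 1.5268042963231845
[[0.0142, 0.0059, 0.0004, 0.1568], [0.015, 0.0036, 0.0004, 0.1568], [0.0154, 0.0013, 0.0004, 0.1568], [0.0154, -0.0012, 0.0004, 0.1568], [0.015, -0.0035, 0.0004, 0.1568], [0.0143, -0.0058, 0.0004, 0.1568], [0.0132, -0.008, 0.0004, 0.1568], [0.0118, -0.01, 0.0004, 0.1568], [0.0101, -0.0117, 0.0004, 0.1568], [0.0081, -0.0131, 0.0004, 0.1568]]
[188. 345.]
[297. 374.]
```

View pics/m.png

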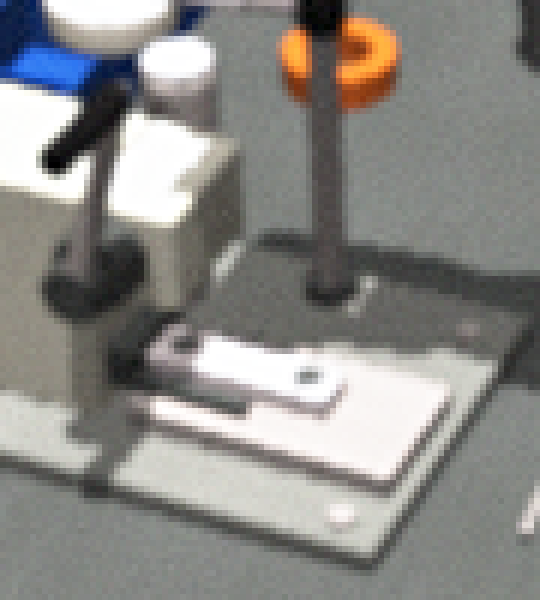

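The short link is seated between the rails with its far bore at (183,343) (predicted (188,345)). I pull the lever.

>>> servo_tool(
  targets=[
    [0.0142,0.006,0,0.1568],
    [0.015,0.0036,0,0.1568],
    [0.0154,0.0013,0,0.1568],
    [0.0154,-0.0012,0,0.1568],
    [0.015,-0.0035,0,0.1568],
    [0.0143,-0.0058,0,0.1568],
    [0.0132,-0.008,0,0.1568],
    [0.0118,-0.01,0,0.1568],
  ],
)

```text
time: 82.15
position: [589.4, 136.4, 376.1]
tcp_rot: [3.114, 0.419, 0.001]
force: [0.3, -0.9, 0.5]
gripper_width: 0.499
```

>>> servo_tool(
  targets=[
    [0.0101,-0.0117,0,0.1568],
    [0.0081,-0.0131,0,0.1568],
    [0,0,0.02,0],
    [0,0,0.025,0],
    [0,0,0.02,0],
    [0,0,0,0],
    [0,0,0,0],
    [0,0,0,0],
  ],
)

```text
time: 83.15
position: [602.5, 163.9, 312.0]
tcp_rot: [-3.141, 0.064, -0.002]
force: [-0.8, -0.3, -0.3]
gripper_width: 0.498
```

>>> servo_tool(
  targets=[
    [0,0,0,0],
    [0,0,0,0],
    [0,0,0,0],
    [-0.0146,0,0.0047,0],
    [-0.0141,0,0.0061,0],
    [-0.0135,0,0.0074,0],
    [-0.0127,0,0.0086,0],
    [-0.0118,0,0.0098,0],
  ],
  jaw=0.0,
)

```text
time: 84.15
position: [536.4, 167.2, 275.4]
tcp_rot: [-3.139, 0.065, -0.007]
force: [8.2, 3.4, 2.9]
gripper_width: 0.237
```

>>> servo_tool(
  targets=[
    [-0.0108,0,0.0109,0],
    [-0.0097,0,0.0119,0],
    [-0.0085,0,0.0128,0],
    [-0.0073,0,0.0135,0],
    [-0.0059,0,0.0142,0],
    [-0.0046,0,0.0147,0],
    [-0.0031,0,0.013,0],
    [0.001,0,0.004,0],
  ],
)

```text
time: 85.15
position: [484.2, 169.5, 178.8]
tcp_rot: [-3.14, 0.066, 0.008]
force: [-25.1, 14.3, 14.7]
gripper_width: 0.235
```

>>> servo_tool(
  targets=[
    [0.001,0,0.004,0],
    [0.001,0,0.003,0],
    [0,0,0,0],
    [0,0,0,0],
    [0,0,0,0],
    [0,0,0,0],
    [0,0,0,0],
    [0,0,0,0],
  ],
)

```text
time: 86.15
position: [483.3, 169.1, 172.3]
tcp_rot: [3.141, -0.066, -0.019]
force: [-43.9, 10.4, 42.0]
gripper_width: 0.238
```

Run:
```python
from h import *
d=snap('side'); f=d['frame']; print(bot.observe()['force'])
old=cv2.imread('pics/i.png'); new=cv2.resize(f[165:265,195:295],None,fx=6,fy=6,interpolation=3)[:,:,::-1]
a=old[300:420,260:330].astype(np.float32).mean(2); b=new.astype(np.float32).mean(2)[270:450,230:360]
r=cv2.matchTemplate(b,a,cv2.TM_CCOEFF_NORMED); print(r.max(),np.unravel_index(r.argmax(),r.shape))
```

```text
[-44.54139296  10.33384513  41.86293761]
0.96815956 (np.int64(30), np.int64(30))
```

The lever is at its stop again: 42 N, and the image match is identical. I return it and fetch the link.

>>> servo_tool(
  targets=[
    [-0.001,0,-0.01,0],
    [0.0011,0,-0.016,0],
    [0.0046,0,-0.0147,0],
    [0.0059,0,-0.0142,0],
    [0.0073,0,-0.0135,0],
    [0.0085,0,-0.0128,0],
    [0.0097,0,-0.0119,0],
    [0.0108,0,-0.0109,0],
  ],
)

```text
time: 87.2
position: [538.3, 165.8, 275.3]
tcp_rot: [3.14, -0.065, 0.01]
force: [40.8, -2.4, -47.0]
gripper_width: 0.234
```

>>> servo_tool(
  targets=[
    [0.0118,0,-0.0098,0],
    [0.0127,0,-0.0086,0],
    [0.0135,0,-0.0074,0],
    [0.0141,0,-0.0061,0],
    [0.0136,0,-0.0047,0],
    [0,0,0,0],
    [0,0,0,0],
    [0,0,0,0],
  ],
)

```text
time: 88.2
position: [599.6, 162.9, 311.5]
tcp_rot: [3.139, -0.065, -0.006]
force: [-4.0, -5.6, -7.4]
gripper_width: 0.236
```

>>> servo_tool(
  targets=[
    [0,0,0,0],
    [0,0,0,0],
    [0,0,-0.02,0],
    [0,0,-0.025,0],
    [0,0,-0.02,0],
    [0,0,0,0],
    [0,0,0,0],
    [0,0,0,0],
  ],
  jaw=0.5,
)

```text
time: 89.2
position: [600.7, 163.9, 377.0]
tcp_rot: [3.141, -0.065, -0.002]
force: [-0.3, -0.7, -0.9]
gripper_width: 0.5
```

Run:
```python
from h import *
o=bot.observe();a=(ang(o)+np.pi)%(2*np.pi)-np.pi;print(o['position'],a)
plan((534,24.4,375,1.527,10),start=(np.array(o['position']),a))
```

```text
[600.68925217 163.86245616 377.02341941] -0.04112471533284623
[[-0.0061, 0.0142, 0.0002, -0.1568], [-0.0082, 0.0131, 0.0002, -0.1568], [-0.0102, 0.0116, 0.0002, -0.1568], [-0.0119, 0.0099, 0.0002, -0.1568], [-0.0133, 0.0079, 0.0002, -0.1568], [-0.0143, 0.0058, 0.0002, -0.1568], [-0.0151, 0.0034, 0.0002, -0.1568], [-0.0154, 0.0011, 0.0002, -0.1568], [-0.0154, -0.0014, 0.0002, -0.1568], [-0.015, -0.0038, 0.0002, -0.1568]]
```

>>> servo_tool(
  targets=[
    [-0.0061,0.0142,0,-0.1568],
    [-0.0082,0.0131,0,-0.1568],
    [-0.0102,0.0116,0,-0.1568],
    [-0.0119,0.0099,0,-0.1568],
    [-0.0133,0.0079,0,-0.1568],
    [-0.0143,0.0058,0,-0.1568],
    [-0.0151,0.0034,0,-0.1568],
    [-0.0154,0.0011,0,-0.1568],
  ],
  jaw=0.55,
)

```text
time: 90.2
position: [547.2, 51.9, 377.3]
tcp_rot: [-2.576, -1.797, 0.001]
force: [-0.0, -0.9, -0.5]
gripper_width: 0.549
```

>>> servo_tool(
  targets=[
    [-0.0154,-0.0014,0,-0.1568],
    [-0.015,-0.0038,0,-0.1568],
    [0,0,0.04,0],
    [0,0,0.06,0],
    [0,0,0.06,0],
    [0,0,0.06,0],
    [0,0,0.05,0],
    [0,0,0.025,0],
  ],
)

```text
time: 91.2
position: [532.3, 24.5, 79.8]
tcp_rot: [-2.268, -2.17, 0.005]
force: [0.5, 0.3, 0.1]
gripper_width: 0.549
```

>>> servo_tool(
  targets=[
    [0,0,0.02,0],
    [0,0,0.004,0],
    [0,0,0,0],
    [0,0,0,0],
    [0,0,0,0],
    [0,0,0,0],
    [0,0,0,0],
    [0,0,0,0],
  ],
)

```text
time: 92.2
position: [534.3, 24.5, 59.1]
tcp_rot: [2.27, 2.172, 0.0]
force: [-0.0, 0.6, 0.4]
gripper_width: 0.55
```

>>> servo_tool(
  targets=[
    [0,0,0,0],
    [0,0,0,0],
    [0,0,0,0],
    [0,0,-0.005,0],
    [0,-0.015,-0.003,0],
    [0,-0.025,0,0],
    [0,-0.03,-0.005,0],
    [0,-0.022,-0.012,0],
  ],
  jaw=0.0,
)

```text
time: 93.2
position: [439.5, 28.6, 83.8]
tcp_rot: [-2.269, -2.171, 0.002]
force: [0.3, 0.0, -2.0]
gripper_width: 0.388
```

Run:
```python
from h import *
o=bot.observe();a=ang(o)%(2*np.pi);print(o['position'],a,o['force'],o['gripper_width'])
plan((440,80,115,1.2,2),(390,250,115,.6,4),(326,389,110,-.0,4),start=(o['position'],a))
```

```text
[439.5322014   28.61914362  83.75088089] 1.5268202892676026 [ 0.32824107  0.03827823 -1.9594875 ] 0.3877551920526509
[[0.0257, -0.0009, -0.0156, 0.1634], [0.0252, -0.0051, -0.0156, 0.1634]]
[[0.0351, -0.0271, -0.0, 0.15], [0.0306, -0.032, -0.0, 0.15], [0.0255, -0.0362, -0.0, 0.15], [0.0198, -0.0396, -0.0, 0.15]]
[[0.0064, -0.0377, 0.0013, 0.15], [0.0007, -0.0382, 0.0013, 0.15], [-0.005, -0.0379, 0.0013, 0.15], [-0.0106, -0.0368, 0.0013, 0.15]]
```

>>> servo_tool(
  targets=[
    [0.0257,-0.0009,-0.0156,0.1634],
    [0.0252,-0.0051,-0.0156,0.1634],
    [0.0351,-0.0271,0,0.15],
    [0.0306,-0.032,0,0.15],
    [0.0255,-0.0362,0,0.15],
    [0.0198,-0.0396,0,0.15],
    [0.0064,-0.0377,0.001,0.15],
    [0.0007,-0.0382,0.001,0.15],
  ],
)

```text
time: 94.2
position: [359.1, 319.9, 113.3]
tcp_rot: [3.107, 0.462, -0.0]
force: [0.4, -0.5, -2.5]
gripper_width: 0.393
```

>>> servo_tool(
  targets=[
    [-0.005,-0.0379,0.001,0.15],
    [-0.0106,-0.0368,0.001,0.15],
    [0,0,0,0],
    [0,0,0.03,0],
    [0,0,0.03,0],
    [0,0,0.02,0],
    [0,0,0.004,0],
    [0,0,0,0],
  ],
)

```text
time: 95.2
position: [328.8, 388.5, 27.6]
tcp_rot: [3.141, 0.001, -0.0]
force: [0.2, -0.2, -2.2]
gripper_width: 0.394
```

>>> servo_tool(
  targets=[
    [0,0,0.002,0],
    [0,0,0,0],
    [0,0,0,0],
    [0,0,0,0],
    [0,0,0,0],
    [0,0,0,0],
    [0,0,0,0],
    [0,0,0,0],
  ],
)

```text
time: 96.2
position: [328.7, 388.9, 25.2]
tcp_rot: [3.142, 0.0, -0.0]
force: [-0.5, -0.7, -1.9]
gripper_width: 0.389
```

>>> servo_tool(
  targets=[
    [0,0,0,0],
    [0,0,0,0],
    [0,0,-0.02,0],
    [0,0,-0.04,0],
    [0,0,-0.06,0],
    [0,0,-0.06,0],
    [0,0,-0.06,0],
    [0,0,-0.06,0],
  ],
  jaw=0.5,
)

```text
time: 97.2
position: [328.4, 388.6, 327.4]
tcp_rot: [-3.141, -0.0, -0.001]
force: [-0.1, 0.0, -0.0]
gripper_width: 0.501
```

Run:
```python
from h import *
o=bot.observe();c=snap('scene','s9.png')
f=c['frame'];g=f.max(2); x0,y0=270,255
m=(g<60).astype(np.uint8); m[:255]=0;m[320:]=0;m[:,:270]=0;m[:,320:]=0
for k in cv2.findContours(m,cv2.RETR_EXTERNAL,cv2.CHAIN_APPROX_NONE)[0]:
    if cv2.contourArea(k)>15:
        x,y,W,H=cv2.boundingRect(k);print((x,y,W,H),ray(c,x+W/2,y+3.5,316).round(1),ray(c,x+W/2,y+H-3,256+0).round(1))
print('c est',ray(c,130+457*.35,180+285*.35,316).round(1))
plan((560,230,385,-0.6,6),(712,-60,385,-1.46,7),start=(o['position'],0.)); print(o['position'])
```

```text
(286, 285, 7, 10) [ 728.7 -112.8  316. ] [ 713.9 -100.1  256. ]
c est [708.6 -97.4 316. ]
[[0.0386, 0.0264, -0.0096, 0.1], [0.041, 0.0224, -0.0096, 0.1], [0.0431, 0.0182, -0.0096, 0.1], [0.0447, 0.0138, -0.0096, 0.1], [0.0458, 0.0093, -0.0096, 0.1], [0.0465, 0.0047, -0.0096, 0.1]]
[[0.0413, 0.0219, -0.0, 0.1229], [0.0437, 0.0167, -0.0, 0.1229], [0.0454, 0.0112, -0.0, 0.1229], [0.0464, 0.0056, -0.0, 0.1229], [0.0468, -0.0002, -0.0, 0.1229], [0.0464, -0.0059, -0.0, 0.1229], [0.0453, -0.0115, -0.0, 0.1229]]
[328.42901343 388.57814382 327.44646889]
```

>>> servo_tool(
  targets=[
    [0.0386,0.0264,-0.012,0.1],
    [0.041,0.0224,-0.012,0.1],
    [0.0431,0.0182,-0.012,0.1],
    [0.0447,0.0138,-0.012,0.1],
    [0.0458,0.0093,-0.012,0.1],
    [0.0465,0.0047,0,0.1],
    [0.0413,0.0219,0,0.1229],
    [0.0437,0.0167,0,0.1229],
  ],
  jaw=0.75,
)

```text
time: 98.25
position: [604.4, 146.3, 384.8]
tcp_rot: [2.862, -1.295, -0.0]
force: [0.3, 0.8, 0.3]
gripper_width: 0.749
```

>>> servo_tool(
  targets=[
    [0.0454,0.0112,0,0.1229],
    [0.0464,0.0056,0,0.1229],
    [0.0468,-0.0002,0,0.1229],
    [0.0464,-0.0059,0,0.1229],
    [0.0453,-0.0115,0,0.1229],
    [0,0,0,0],
    [0,0,0,0],
    [0,0,0,0],
  ],
)

```text
time: 99.25
position: [711.9, -58.5, 385.2]
tcp_rot: [-2.342, 2.094, 0.0]
force: [0.0, -0.5, -0.1]
gripper_width: 0.75
```

Run:
```python
from h import *
c=snap('wrist','n.png');o=c['o'];print(o['position'],ang(o))
f=c['frame'];g=f.max(2)
m=(g<60).astype(np.uint8);m[225:]=0
m2=m.copy()
for k in cv2.findContours(m2,cv2.RETR_EXTERNAL,cv2.CHAIN_APPROX_NONE)[0]:
    if cv2.contourArea(k)>150:
        (u,v),r=cv2.minEnclosingCircle(k); x,y,W,H=cv2.boundingRect(k);print((x,y,W,H),ray(c,x+W/2,y+H-13,316).round(1))
```

```text
[711.90108072 -58.51263917 385.20740137] 4.824368857597559
(316, 192, 53, 33) [722.8 -99.5 316. ]
(363, 151, 28, 27) [ 754.3 -115.8  316. ]
(55, 127, 16, 52) [732.3  73.6 316. ]
(332, 90, 228, 29) [ 793.  -149.9  316. ]
(353, 0, 207, 35) [ 838.1 -145.9  316. ]
(0, 0, 113, 63) [798.4  76.  316. ]
```

View pics/n.png

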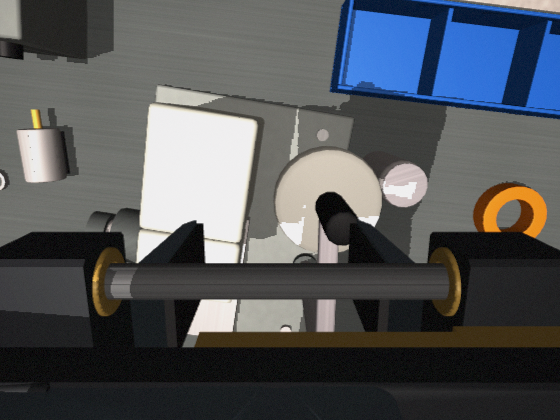

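Knob top at about (341,228); last picture used. I compute its position and plan the return arc.

Run:
```python
from h import *
c=snap('wrist');o=c['o']; k=ray(c,341,228,316); print(k)
post=w(-60,-140); r=k-post; print(post,np.hypot(r[0],r[1]),np.degrees(np.arctan2(r[1],r[0])))
phi=np.arctan2(r[1],r[0]); a=phi-np.pi/2
bm=w(-100,0); rb=bm-post; print('bed_mid',bm,'phi',np.degrees(np.arctan2(rb[1],rb[0])),'dphi rad',np.arctan2(rb[1],rb[0])-phi)
plan((k[0],k[1],385,a,3),(k[0],k[1],284,a,4),start=(o['position'],ang(o)-2*np.pi))
```

```text
[ 712.41690888 -100.14449109  316.        ]
[ 568.81203096 -116.92303563    0.        ] 144.5817433796976 6.66412459455714
bed_mid [534.58403823  24.59885141   0.        ] phi 103.59626894088646 dphi rad 1.6917850698618533
[[0.0138, 0.0014, 0.0001, -0.0014], [0.0138, 0.0014, 0.0001, -0.0014], [0.0138, 0.0014, 0.0001, -0.0014]]
[[0.0, -0.0, 0.0253, -0.0], [0.0, -0.0, 0.0253, -0.0], [0.0, -0.0, 0.0253, -0.0], [0.0, -0.0, 0.0253, -0.0]]
```

>>> servo_tool(
  targets=[
    [0.0138,0.0014,0,0],
    [0.0138,0.0014,0,0],
    [0.0138,0.0014,0,0],
    [0,0,0.03,0],
    [0,0,0.03,0],
    [0,0,0.025,0],
    [0,0,0.016,0],
    [0,0,0,0],
  ],
)

```text
time: 100.35
position: [712.3, -101.4, 283.3]
tcp_rot: [2.34, -2.095, -0.002]
force: [-0.7, -0.4, 0.6]
gripper_width: 0.752
```

>>> servo_tool(
  targets=[
    [0,0,0,0],
    [0,0,0,0],
    [0,0,0,0],
    [0,0,0,0],
    [-0.0102,0.0004,0,-0.07],
    [-0.0102,0.0004,0,-0.07],
    [-0.0204,0.0014,0,-0.14],
    [-0.0204,0.0014,0,-0.14],
  ],
  jaw=0.38,
)

```text
time: 101.35
position: [693.4, -42.8, 284.3]
tcp_rot: [-2.73, 1.555, -0.001]
force: [-0.6, -0.3, -0.3]
gripper_width: 0.38
```

>>> servo_tool(
  targets=[
    [-0.0204,0.0014,0,-0.14],
    [-0.0204,0.0014,0,-0.14],
    [-0.0204,0.0014,0,-0.14],
    [-0.0204,0.0014,0,-0.14],
    [-0.0204,0.0014,0,-0.14],
    [-0.0204,0.0014,0,-0.14],
    [-0.0204,0.0014,0,-0.14],
    [-0.0102,0.0004,0,-0.07],
  ],
)

```text
time: 102.35
position: [565.3, 29.3, 284.4]
tcp_rot: [3.141, 0.021, 0.0]
force: [0.3, 0.2, -0.7]
gripper_width: 0.381
```

Run:
```python
from h import *
o=bot.observe();a=(ang(o)+np.pi)%(2*np.pi)-np.pi;p=np.array(o['position']);print(p,a,o['force'],o['gripper_width'])
r=p-w(-60,-140); print(np.hypot(r[0],r[1]),'phi',np.arctan2(r[1],r[0]),'goal',np.radians(103.6))
```

```text
[565.25252291  29.33954427 284.4367726 ] 0.013424230665187054 [ 0.29504636  0.20912075 -0.68982495] 0.38071743243371187
146.30588634385683 phi 1.595127947192513 goal 1.8081611050661253
```

>>> servo_tool(
  targets=[
    [-0.0182,0.0011,0,-0.125],
    [-0.0182,0.0011,0,-0.125],
    [0,0,0,0],
    [0,0,0,0],
    [0,0,-0.03,0],
    [0,0,-0.06,0],
    [0,0,-0.06,0],
    [0,0,-0.03,0],
  ],
)

```text
time: 103.35
position: [531.1, 24.4, 467.9]
tcp_rot: [3.115, 0.403, 0.006]
force: [0.5, -0.0, -0.1]
gripper_width: 0.381
```

>>> servo_tool(
  targets=[
    [0,0,0,0],
    [0,0,0,0],
    [0,0,0,0],
    [0,0,0,0],
    [0,0,0,0],
    [0,0,0,0],
    [0,0,0,0],
    [0,0,0,0],
  ],
)

```text
time: 104.35
position: [529.9, 24.3, 464.3]
tcp_rot: [3.115, 0.407, 0.0]
force: [0.3, -0.1, -0.1]
gripper_width: 0.377
```

Run:
```python
from h import *
c=snap('wrist');o=c['o'];print(o['position'],ang(o)%6.283,o['force'])
f=c['frame'];g=f.max(2)
m=(g<60).astype(np.uint8);m[232:]=0;m[:,:200]=0;m[:,340:]=0
for k in cv2.findContours(m,cv2.RETR_EXTERNAL,cv2.CHAIN_APPROX_NONE)[0]:
    if cv2.contourArea(k)>80:
        x,y,W,H=cv2.boundingRect(k);print((x,y,W,H),ray(c,x+W/2,y+H-W/2,316).round(1))
print('bed_mid',w(-100,0))
# tray links via side
d=snap('side'); hs=cv2.cvtColor(d['frame'],cv2.COLOR_RGB2HSV)
m=((hs[...,1]<30)&(hs[...,2]>200)).astype(np.uint8); m[:265]=0;m[345:]=0;m[:,:205]=0;m[:,:205]=0;m[:,310:]=0
for k in cv2.findContours(m,cv2.RETR_EXTERNAL,cv2.CHAIN_APPROX_NONE)[0]:
    if cv2.contourArea(k)<60: continue
    P=np.array([ray(d,u,v,25)[:2] for u,v in k[:,0].astype(float)],np.float32)
    r=cv2.minAreaRect(P); print('tray link',np.round(r[0]),np.round(r[1]),round(r[2]))
# lever handle rest template vs start picture
a=cv2.imread('pics/m.png').astype(np.float32).mean(2)[70:190,30:140]; b=cv2.resize(d['frame'][165:265,205:295],None,fx=6,fy=6,interpolation=3).astype(np.float32).mean(2)[40:220,0:170]
r=cv2.matchTemplate(b,a,cv2.TM_CCOEFF_NORMED); print('lever',r.max(),np.unravel_index(r.argmax(),r.shape))
# bystanders: frame difference start vs now
s0=cv2.imread('pics/scene0.png')[:,:,::-1]; s1=snap('scene')['frame']
for n,(u,v,h) in dict(can=(260,332,13),wheel=(198,367,18),cup=(147,338,14),wrench=(390,238,15),motor=(369,265,13),gear=(383,177,13)).items():
    t=s0[v-h:v+h,u-h:u+h]; q=s1[v-h-12:v+h+12,u-h-12:u+h+12]; r=cv2.matchTemplate(q,t,cv2.TM_CCOEFF_NORMED); print(n,round(float(r.max()),2),np.array(np.unravel_index(r.argmax(),r.shape))-12)
```

```text
[529.93619929  24.31184777 464.25556485] 0.2596697348703982 [ 0.30889144 -0.13598682 -0.08598839]
(314, 221, 25, 11) [576.5  14.6 316. ]
(214, 221, 26, 11) [495.2  -6.6 316. ]
(261, 172, 27, 36) [528.5  24.2 316. ]
(218, 0, 86, 26) [478.4 174.8 316. ]
bed_mid [534.58403823  24.59885141   0.        ]
tray link [330. 353.] [138.  41.] 90
tray link [392. 352.] [170.  41.] 90
tray link [457. 353.] [199.  42.] 90
lever 0.9992769 (np.int64(30), np.int64(30))
can 0.91 [0 0]
wheel 1.0 [0 0]
cup 1.0 [0 0]
wrench 1.0 [0 0]
motor 1.0 [0 0]
gear 1.0 [0 0]
```

```bash
python3 -c "
from plant import bot
print(bot.job_done(), bot.observe()['time'])"
```

```text
the job is handed in; nothing more can be done
the job is handed in; nothing more can be done
```

I marked all three links in order (long, mid, short) and laid them flat in the tray. The lamp is back over the bed, and I handed the job in shortly after 104 s of the 210 s allowed; no verdict was reported.

**Marking:** each link was slid against the stop until I felt contact (16–20 N). The lever was then pulled to its hard stop (42–47 N vertical) and guided back up. The short link had been knocked about 34 mm aside during the run, so I measured it again before picking it up.

**Last checks, all good:**
- **Tray:** the links lie parallel, centred at about (457,353), (392,352) and (330,353) mm.
- **Lever:** its image matches its rest position (0.999).
- **Lamp:** the knob is about 6 mm from the middle of the bed.
- **Bystanders:** the can, wheel, cup, wrench, motor and gearbox had not shifted in the images. The screwdriver got no such final check; it looked unmoved in the pictures of the press area.

**Checks that disagreed:**
- **Long link:** lowering it gave an unexpected 38 N vertical force. I released and re-gripped it, and the side view then showed it seated between the rails.
- **Lever grip:** the handle slid about 10 mm in the jaws on each pull. I confirmed the stop by force, and on the last two pulls also by matching the handle's image to the first.

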